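# Pack the mould crate, heaviest first

## Robot

A 6-joint arm with a two-finger parallel gripper is mounted at the origin on the work surface. World frame = base frame: x ahead of the robot, y to its left, z up, the work surface at z = 0. Lengths are in mm, angles in rad, forces in N, time in s.
With the tool pointing down it reaches from about 300 to 775 mm from the base axis. Payload 14.6 kg.
Tool frame: the origin (TCP) lies at the very end of the fingers, on their centre line; the grasp point (between the pads) lies 19 mm behind it; y points along the fingers, z is the direction in which the jaws open and shut, and the axes are right-handed (so a half turn about y gives the same grasp; the last joint's range is limited). The gripper opens to 94 mm and grips with 3 to 60 N. Pads are 16 mm wide; open, the fingers measure 119 mm over their backs; the gripper's body (75 mm by 177 mm) begins 78 mm behind the grasp point.
Start: joints at [-1.264, 0.3, 1.521, -0, 1.321, -0.067], TCP at [200.828, -512.013, 205.446] pointing down, gripper open.
Joint ranges: [-3.03, 3.03], [-0.79, 2.21], [0.23, 2.52], [-1.04, 4.18], [0, 3.07], [-2.55, 2.55]. Speed limits (rad/s): [2.22, 2.22, 2.57, 3.14, 3.14, 3.14].

## Interface

Orientations are given as [roll, pitch, yaw] about the fixed x, y, z axes, in that order (R = Rz(yaw) Ry(pitch) Rx(roll)).
In Python, from cell import monitor, optics, manip gives the robot as it stands.
- The arm moves only by the shell command python3 -m creep 'ROWS' [FORCE]. ROWS is JSON, a list of rows, each an object of numbers: "tx", "ty", "tz": the shift along the tool's x, y, z scaled (see below); "turn": the turn about the tool's y scaled (see below); "fingers": the finger opening in mm, from 0 to 94. In form: [{"tx": .., "ty": .., "tz": .., "turn": .., "fingers": ..}, ...]. A call has 1 to 20 rows; each row is the pose to reach, as a shift and turn from the pose measured when the call began, along the tool's axes at that moment, turning the shorter way round; what a row does not reach only later rows make up. The controller multiplies each number of a shift by 200 mm and each number of a turn by pi rad. A row lasts 1/10 s, in which the tool goes at most 50 mm and 8.59 degrees, less where a joint would pass 70% of its speed; a pose out of reach is approached as far as the arm can. A call with a number of a shift or a turn outside -1 to 1 is refused whole. A call with a gripper value outside its range is refused whole. The fingers move at their own pace and stop on an object; FORCE is the grip in N (left out, the last holds). Time passes only in rows, so rows that repeat a pose let the fingers close. It gives the time, the measured TCP pose, the force and the opening at its end, in the units of the state.
- monitor.read_state(): the state, without advancing time (a new reading comes with each control period).
- optics.camera(name): name is "scene" or "top" or "wrist"; returns a dict with "frame" (420x560x3 uint8, red, green, blue), "range_z" (420x560 float32, mm along the optical axis (not along the pixel's ray), 0 where there is no reading), "fx", "fy", "cx", "cy" (pixels), "R" (3x3) and "t" (3): a world point X has camera coordinates R X + t; the wrist camera has in their place "mount" (4x4, takes a point from camera to tool coordinates, whose origin is the TCP and whose axes are the tool frame's). Camera axes: x right, y down, z forward; pixel columns grow to the right and rows downward; lengths in mm; the calibration is good to about 2 mm. A picture is of the moment at which its call begins: read the wrist's pose just before it.
- manip.sign_off(): hands the job in, once; it reports no verdict.
The state is a dict: "clock": time; "joints": joint angles; "qd": joint speeds; "effort": joint torques, N m; "eef_pos": TCP position; "eef_rot": TCP orientation; "wrist_force": force on the tool from outside, world axes, zero at the start; "moment": the same for the moment, N m; "finger_gap": finger opening in mm.
Only numpy, scipy, OpenCV 4.12 (cv2) and the standard library are available. Lean on these libraries where they do the work, as an engineer would, in place of code of your own. Each camera call takes 0.05 s, during which the arm holds its last target.

## Task

The crate was started the wrong way round, an iron casting on top of a wooden slab: repack it with the heaviest lowest, every iron casting, those on the bench too, flat on the crate's floor, then every wooden slab flat and side by side on top of the castings. Only then take the cover board out of its holder, tilting it up over the stop rim and drawing it from under the steel lip, and lay it flat, handle up, in the middle on top of the slabs. Set the castings down, do not drop them, and do not disturb the other things on the bench.

Things in the scene. Friction and masses are not known exactly. Their poses are not given: they have to be found in the camera images.
- crate: open wooden plank crate fixed to the table; inside 210 mm along its x, 270 mm along its y; walls and floor 8 mm thick, rim 72 mm above the table; origin under its centre at table height; it stands turned a little about the vertical
- casting1_center (a point): dark cast-iron mould bar with three round cavities, about 0.8 kg, 130 mm long (its x) x 40 mm wide (its y) x 36 mm high (its z); point at its centre, 18 mm above its underside; lies on the table, absent in some starts
- casting2_center (a point): dark cast-iron mould bar with three round cavities, about 0.8 kg, 130 mm long (its x) x 40 mm wide (its y) x 36 mm high (its z); point at its centre, 18 mm above its underside; lies on the table, absent in some starts
- casting3_center (a point): dark cast-iron mould bar with three round cavities, about 0.8 kg, 130 mm long (its x) x 40 mm wide (its y) x 36 mm high (its z); point at its centre, 18 mm above its underside; at the start it lies in the crate, across the top of slab1
- slab1_center (a point): flat wooden mould slab, about 0.15 kg, 170 mm long (its x) x 50 mm wide (its y) x 24 mm high (its z); point at its centre, 12 mm above its underside; at the start it lies on the crate's floor, roughly along the crate's y, with casting3 lying across its top
- slab2_center (a point): a second wooden mould slab of the same size and weight; point at its centre; lies on the table, absent in some starts
- holder: low wooden holder fixed to the table, 132 mm (its x) x 154 mm (its y), in which the cover board lies on a seat 6 mm above the table; origin under its centre at table height, its -x side towards the robot. On its +x side and both y sides a stop rim rises 12 mm above the seat, 3 to 4 mm from the board's edges; on its -x side is the steel lip
- holder_lip (a point): middle of the steel lip's free edge, at its underside, 14 mm above the seat; it overhangs the board's -x edge by 15 mm, its top is 28 mm above the table. The board can go neither straight up nor along the table: raise its +x edge, turning it 8 to 18 degrees about its -x edge, then draw it 35 mm towards +x
- set_down (a point): point on the table on the robot's side of the holder; the table is bare 40 mm either way along the holder's x and 90 mm either way along its y: room to put a slab down for a while
- spare_place (a point): point on the table; the table is bare 75 mm either way along x and 50 mm either way along y: room to put a casting down for a while, lying along x
- cover_grip (a point): plywood cover board, about 0.12 kg, 110 mm (its x) x 130 mm (its y) x 8 mm thick, with a wooden handle block in the middle of its top, 60 mm (x) x 30 mm (y) x 40 mm high; point at the centre of the handle block, 28 mm above the board's underside; z is up out of the board; at the start its axes lie along the holder's
- cone1: a bystander: grey-brown clay cone, 48 mm across and 113 mm tall, standing on its base; origin at the centre of its underside
- cone2: a bystander: grey-brown clay cone, 48 mm across and 113 mm tall, standing on its base; origin at the centre of its underside
- cone3: a bystander: grey-brown clay cone, 48 mm across and 113 mm tall, standing on its base; origin at the centre of its underside
- bowl: a bystander: brass bowl 100 mm across, 45 mm high; origin under its centre
- jar: a bystander: closed glass jar 64 mm across, 80 mm high; origin under its centre
- brush: a bystander: hand brush lying on the table beside the crate, on its +y side
Not all that is in view belongs to the job. Leave any red look-alike of the part that bears casting1_center alone. Of the things shaped like the part that bears cover_grip, the wooden one is meant.

How it is judged (in metres and radians):
On the way, in this order (a step that is already met when the one before it is completed fails the run):
1. every casting lies flat on the crate's floor (x of casting1_center in the frame of crate between -0.1 and 0.1 m and y of casting1_center in the frame of crate between -0.13 and 0.13 m and z of casting1_center in the frame of crate between 0.016 and 0.036 m and angle between each of casting1_center, casting2_center, casting3_center's own z axis and vertical below 0.2 rad and x of casting2_center in the frame of crate between -0.1 and 0.1 m and y of casting2_center in the frame of crate between -0.13 and 0.13 m and z of casting2_center in the frame of crate between 0.016 and 0.036 m and x of casting3_center in the frame of crate between -0.1 and 0.1 m and y of casting3_center in the frame of crate between -0.13 and 0.13 m and z of casting3_center in the frame of crate between 0.016 and 0.036 m), for 0.2 s.
2. every slab lies flat on top of the castings in the crate (all of step 1 and x of slab1_center in the frame of crate between -0.1 and 0.1 m and y of slab1_center in the frame of crate between -0.13 and 0.13 m and z of slab1_center in the frame of crate between 0.046 and 0.066 m and angle between each of slab1_center, slab2_center's own z axis and vertical below 0.15 rad and x of slab2_center in the frame of crate between -0.1 and 0.1 m and y of slab2_center in the frame of crate between -0.13 and 0.13 m and z of slab2_center in the frame of crate between 0.046 and 0.066 m), for 0.2 s.
3. the cover board is tilted up in its holder (angle between cover_grip's own z axis and vertical above 0.08 rad and horizontal distance between cover_grip and holder below 0.06 m), for 0.05 s.
4. the cover board is out of its holder (distance between cover_grip and holder above 0.12 m), for 0.1 s.
At the end, for the whole second after the job is handed in: every casting lies flat (within 0.2 rad) on the crate's floor, every slab lies flat (within 0.15 rad) on the castings inside the crate (heights within 10 mm), and the cover board lies flat (within 0.15 rad), handle up, on the slabs, its middle within 50 mm of the crate's middle (all of step 2 and horizontal distance between cover_grip and crate below 0.05 m and z of cover_grip in the frame of crate between 0.084 and 0.108 m and angle between cover_grip's own z axis and vertical below 0.15 rad); the robot touches nothing.
It fails at once if a bystander is pushed more than 50 mm or knocked over (distance of any of cone1, cone2, cone3, bowl, jar, brush from where it was at the start of the episode above 0.05 m or angle between any of cone1, cone2, cone3, bowl, jar's own z axis and vertical above 0.6 rad).
It fails at once if a casting is dropped into the crate (impact over 200 N) (contact force between any of casting1, casting2, casting3 and crate above 200 N).
Of casting1, casting2, slab2 only 2 to 3 are there at a start; the rules pass over those that are not, and their reading is None.
At some moment in a run one of casting1, casting2 may be knocked a few centimetres aside while the robot is not near it.
It also fails if it takes over 210 s, if anything falls off the work surface, if the arm or the gripper's body presses on something with over 40 N, if the wrist force passes 120 N, or if a joint passes its speed limit or range.

## Working session

There is one attempt and no reset: what is moved stays moved. The work goes in short steps, Python scripts to look and compute and a shell command to move; the robot and the scene stay as the last step left them, time stands still between calls to the robot, and variables do not carry over. Pictures are saved under pics/ and viewed, and the job is handed in when it is done.

```bash
ls; mkdir -p pics
python3 - <<'E'
from cell import monitor, optics, manip
import cv2
s=monitor.read_state(); print(s)
for n in ["scene","top","wrist"]:
    c=optics.camera(n); cv2.imwrite(f"pics/{n}0.png",c["frame"][:,:,::-1])
    print(n,{k:v for k,v in c.items() if k not in("frame","range_z")})
E
```

```text
pics
{'clock': 0.0, 'joints': array([-1.26359911e+00,  3.00488009e-01,  1.52158343e+00,  3.18399085e-05,
        1.32068610e+00, -6.65955076e-02]), 'qd': array([-6.90400824e-04, -3.90380564e-04,  1.88664137e-05,  1.02413246e-03,
        1.46104000e-04,  1.03704545e-03]), 'effort': array([ 6.81593501e-04, -5.31808984e+01, -3.52738309e+01,  7.09606684e-02,
        2.44831044e-02, -7.99577151e-05]), 'eef_pos': array([ 200.76041201, -511.77063741,  204.87605864]), 'eef_rot': array([-1.57195658e+00,  1.08290564e-04, -2.76780789e+00]), 'wrist_force': array([ 0.10182913,  0.21789587, -0.16247836]), 'moment': array([ 0.00771204, -0.05576634, -0.02771909]), 'finger_gap': 94.1068012181023}
scene {'fx': 516.1096985425106, 'fy': 516.1096985425106, 'cx': 284.84725585983153, 'cy': 219.5196953400166, 'R': array([[ 0.67585253,  0.73697385,  0.00963889],
       [ 0.57418437, -0.51827459, -0.63380104],
       [-0.4620992 ,  0.43389053, -0.77343606]]), 't': array([-323.27700907, -230.60236822, 1735.32632121])}
top {'fx': 405.8970759048566, 'fy': 405.8970759048566, 'cx': 276.6184411235587, 'cy': 212.77830729340243, 'R': array([[ 0.01148684, -0.99966272,  0.02329141],
       [-0.99182147, -0.01435164, -0.12682352],
       [ 0.12711501, -0.02164412, -0.99165181]]), 't': array([  -2.17790528,  496.79981887, 1379.75112591])}
wrist {'fx': 301.07808355335834, 'fy': 301.07808355335834, 'cx': 280.82725215987523, 'cy': 211.74600512854795, 'mount': array([[ 5.91777497e-05,  9.61862690e-01,  2.73532744e-01,
        -7.97723183e+01],
       [-5.41767222e-04, -2.73532673e-01,  9.61862559e-01,
        -1.79745992e+02],
       [ 9.99999851e-01, -2.05111937e-04,  5.04918630e-04,
        -2.22164570e-01],
       [ 0.00000000e+00,  0.00000000e+00,  0.00000000e+00,
         1.00000000e+00]])}
```

View pics/scene0.png

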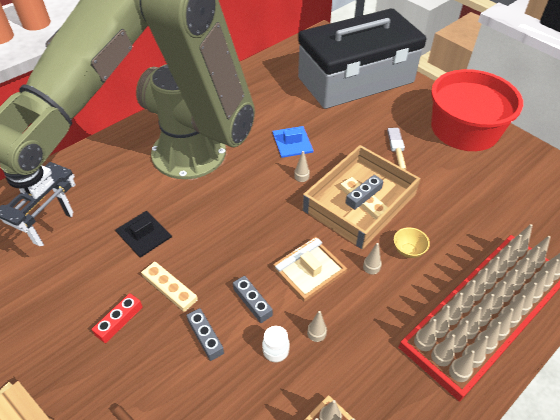

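View pics/top0.png

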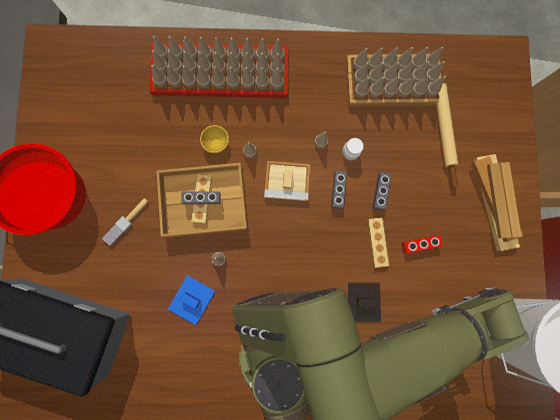

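View pics/wrist0.png

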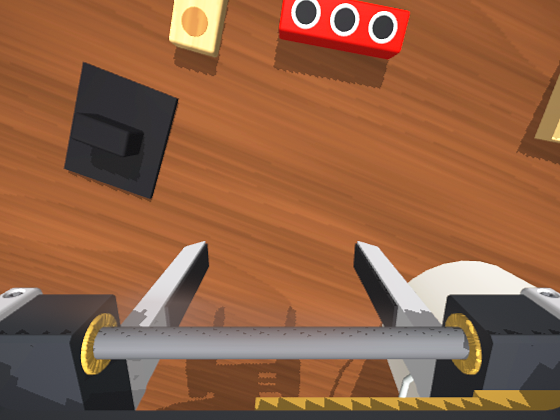

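The top view shows casting pair at (340,190) and (382,190), slab2 at (378,243), the red decoy at (423,244), the crate at (202,200) with casting3 across slab1, and the holder with the wooden board at (287,180). The blue and black boards are decoys.

```bash
cat > h.py <<'E'
from cell import monitor, optics, manip
import numpy as np, cv2
def ray(c,u,v):
    R=c["R"];C=-R.T@c["t"];d=R.T@np.array([(u-c["cx"])/c["fx"],(v-c["cy"])/c["fy"],1.0]);return C,d
def onplane(c,u,v,z):
    C,d=ray(c,u,v);return (C+d*(z-C[2])/d[2])[:2]
def worldmap(c):
    h,w=c["range_z"].shape;u,v=np.meshgrid(np.arange(w),np.arange(h));Z=c["range_z"]
    P=np.stack([(u-c["cx"])/c["fx"]*Z,(v-c["cy"])/c["fy"]*Z,Z],-1)
    return (P-c["t"])@c["R"]
def Rt(rpy):
    r,p,y=rpy
    Rx=np.array([[1,0,0],[0,np.cos(r),-np.sin(r)],[0,np.sin(r),np.cos(r)]])
    Ry=np.array([[np.cos(p),0,np.sin(p)],[0,1,0],[-np.sin(p),0,np.cos(p)]])
    Rz=np.array([[np.cos(y),-np.sin(y),0],[np.sin(y),np.cos(y),0],[0,0,1]])
    return Rz@Ry@Rx
def cam(n):
    s=monitor.read_state();c=optics.camera(n)
    if n=="wrist":
        T=np.eye(4);T[:3,:3]=Rt(s["eef_rot"]);T[:3,3]=s["eef_pos"];M=np.linalg.inv(T@c["mount"])
        c["R"]=M[:3,:3];c["t"]=M[:3,3]
    return c
def save(c,name,box=None,s=1):
    im=c["frame"][:,:,::-1]
    if box: im=im[box[1]:box[3],box[0]:box[2]]
    cv2.imwrite("pics/"+name,cv2.resize(im,None,fx=s,fy=s,interpolation=cv2.INTER_CUBIC))
def go(x,y,z,jaw=None):
    """jaw: world direction angle (rad) of jaw line"""
    s=monitor.read_state();R=Rt(s["eef_rot"]);d=R.T@(np.array([x,y,z])-s["eef_pos"])/200
    yaw=s["eef_rot"][2];t=0
    if jaw is not None:
        e=(jaw-(yaw+np.pi/2)+np.pi/2)%np.pi-np.pi/2; t=-e/np.pi
    print("go",np.round([x,y,z],1),"tx %.3f ty %.3f tz %.3f turn %.4f"%(*d,t),"| now",np.round(s["eef_pos"],1),"yaw %.3f j6 %.2f t %.2f gap %.1f F"%(yaw,s["joints"][5],s["clock"],s["finger_gap"]),np.round(s["wrist_force"],1))
def rect(c,mask,z):
    """contour -> world plane z -> minAreaRect"""
    out=[]
    cs,_=cv2.findContours(mask.astype(np.uint8),cv2.RETR_EXTERNAL,cv2.CHAIN_APPROX_NONE)
    for k in cs:
        if cv2.contourArea(k)<80: continue
        pts=np.array([onplane(c,p[0][0],p[0][1],z) for p in k],np.float32)
        b=cv2.boxPoints(cv2.minAreaRect(pts));ce=b.mean(0);e1=b[1]-b[0];e2=b[2]-b[1]
        if np.linalg.norm(e1)<np.linalg.norm(e2): e1,e2=e2,e1
        a=np.arctan2(e1[1],e1[0]);a=(a+np.pi/2)%np.pi-np.pi/2
        out.append((ce,np.linalg.norm(e1),np.linalg.norm(e2),a,k.reshape(-1,2).mean(0)))
    return out
E
python3 - <<'E'
from h import *
c=cam("top");W=worldmap(c);hsv=cv2.cvtColor(c["frame"],cv2.COLOR_RGB2HSV)
for n,(u,v) in dict(cast1=(340,197),cast2=(382,197),slab2=(378,233),c3=(191,198),slab1=(203,184),lip=(286,195),board=(275,172),table=(310,220),crwall=(160,200),crfloor=(175,215)).items():
    print(n,hsv[v,u],np.round(W[v,u]))
save(c,"topc.png",(140,110,420,310),2.8)
for n,(u,v) in dict(cone1=(250,150),cone2=(321,140),cone3=(218,259),bowl=(214,138),jar=(352,150),brush=(125,222)).items(): print(n,np.round(W[v,u]))
E
```

```text
cast1 [120   4 140] [ 554. -216.   39.]
cast2 [ 75   3 171] [ 558. -366.   31.]
slab2 [ 16 152 184] [ 431. -350.   28.]
c3 [ 60   5 165] [538. 295.  69.]
slab1 [ 16 164 169] [595. 263.  30.]
lip [ 70   4 199] [561. -28.  27.]
board [ 20  84 227] [646.  11.  13.]
table [ 13 173 128] [ 477. -116.   -3.]
crwall [ 16 146 170] [529. 397.  76.]
crfloor [ 17 146 178] [487. 361.   5.]
cone1 [712. 100.  59.]
cone2 [ 753. -148.   57.]
cone3 [334. 196.  90.]
bowl [769. 233.   6.]
jar [ 711. -251.   83.]
brush [458. 529.  21.]
```

View pics/topc.png

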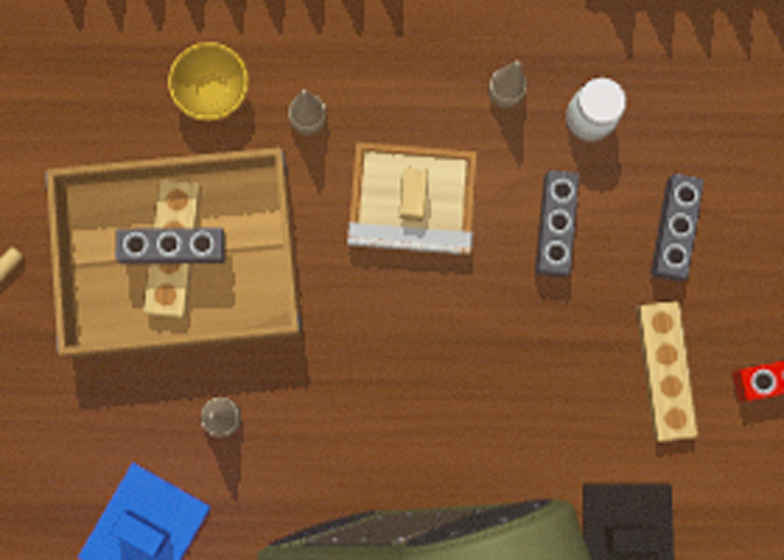

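```bash
cat >> h.py <<'E'
def castings(c,z=36):
    hsv=cv2.cvtColor(c["frame"],cv2.COLOR_RGB2HSV);W=worldmap(c)
    m=((hsv[...,1]<60)&(W[...,2]>18)&(W[...,2]<85)&(W[...,0]>350)&(W[...,0]<700)&(np.abs(W[...,1])<450)).astype(np.uint8)
    m=cv2.morphologyEx(m,cv2.MORPH_CLOSE,np.ones((3,3),np.uint8))
    return rect(c,m,z)
def wood(c,zlo,zhi,z,xr,yr):
    hsv=cv2.cvtColor(c["frame"],cv2.COLOR_RGB2HSV);W=worldmap(c)
    m=((hsv[...,1]>60)&(W[...,2]>zlo)&(W[...,2]<zhi)&(W[...,0]>xr[0])&(W[...,0]<xr[1])&(W[...,1]>yr[0])&(W[...,1]<yr[1])).astype(np.uint8)
    return rect(c,cv2.morphologyEx(m,cv2.MORPH_CLOSE,np.ones((3,3),np.uint8)),z)
def show(n,L):
    for r in L: print(n,"c",np.round(r[0],1),"L %.0f W %.0f ang %.3f"%(r[1],r[2],r[3]),"px",np.round(r[4]))
E
python3 - <<'E'
from h import *
c=cam("top")
show("cast z36",castings(c,36)); show("cast z68",castings(c,68))
show("slab2",wood(c,14,40,24,(330,530),(-450,-280)))
show("slab1",wood(c,20,42,32,(450,660),(150,380)))
show("crate",wood(c,55,90,72,(380,720),(80,450)))
show("board",wood(c,3,80,14,(520,720),(-120,60)))
show("handle",wood(c,40,70,54,(520,720),(-120,60)))
E
```

```text
cast z36 c [547.6 270.5] L 131 W 42 ang -1.556 px [200. 197.]
cast z36 c [561.5 -26.2] L 151 W 28 ang 1.508 px [285. 194.]
cast z36 c [ 580.5 -363.6] L 132 W 44 ang -0.193 px [382. 191.]
cast z36 c [ 583.1 -212.8] L 131 W 40 ang -0.099 px [339. 189.]
cast z68 c [542.3 265.1] L 128 W 41 ang -1.556 px [200. 197.]
cast z68 c [555.9 -24.8] L 147 W 27 ang 1.508 px [285. 194.]
cast z68 c [ 574.4 -354.5] L 129 W 43 ang -0.193 px [382. 191.]
cast z68 c [ 577.  -207.1] L 128 W 40 ang -0.099 px [339. 189.]
slab2 c [ 406.8 -349. ] L 158 W 52 ang 0.121 px [378. 240.]
slab1 c [493.2 272.4] L 66 W 51 ang -0.085 px [199. 213.]
slab1 c [608.5 262.1] L 228 W 74 ang -1.466 px [203. 174.]
crate c [536.  261.7] L 289 W 228 ang -1.456 px [200. 199.]
board c [646.  -30.6] L 177 W 139 ang 1.548 px [288. 172.]
handle c [614.8 -30.7] L 61 W 30 ang -0.069 px [287. 178.]
```

```bash
python3 -m creep '[{"tx":-1,"tz":-1},{"tx":-1,"tz":-1},{"tx":-1,"tz":-1},{"tx":-1,"tz":-1},{"tx":-1,"tz":-1},{"tx":-1,"tz":-1},{"tx":-1,"tz":-1}]'; python3 -m creep '[{"tx":-1,"tz":-1},{"tx":-1,"tz":-1},{"tx":-1,"tz":-1},{"tx":-1,"tz":-1},{"tx":-1,"tz":-1},{"tx":-1,"tz":-1},{"tx":-1,"tz":-1}]'
python3 - <<'E'
from h import *
go(542,265,200,0.015)
E
```

```text
go [542 265 200] tx -3.007 ty 0.028 tz -2.993 turn -0.3858 | now [ 200.8 -511.9  205.2] yaw -2.768 j6 -0.07 t 0.25 gap 94.2 F [ 0.4 -0.4 -0.4]$[0]: bad value
$[0]: bad value
```

```bash
python3 -m creep '[{"tx":-1,"ty":0,"tz":-1,"turn":0,"fingers":94},{"tx":-1,"ty":0,"tz":-1,"turn":0,"fingers":94},{"tx":-1,"ty":0,"tz":-1,"turn":0,"fingers":94},{"tx":-1,"ty":0,"tz":-1,"turn":0,"fingers":94},{"tx":-1,"ty":0,"tz":-1,"turn":0,"fingers":94},{"tx":-1,"ty":0,"tz":-1,"turn":0,"fingers":94},{"tx":-1,"ty":0,"tz":-1,"turn":0,"fingers":94}]' 30
python3 - <<'E'
from h import *
go(542,265,200,0.015)
E
```

```text
clock: 0.95
eef_pos: [314.9, -250.1, 205.6]
eef_rot: [-1.571, 0.001, -2.764]
wrist_force: [-0.4, -0.2, 0.1]
finger_gap: 93.9
go [542 265 200] tx -2.005 ty 0.029 tz -1.976 turn -0.3846 | now [ 314.9 -250.1  205.6] yaw -2.764 j6 0.43 t 0.95 gap 93.9 F [-0.4 -0.2  0.1]
```

```bash
python3 -m creep '[{"tx":-1,"ty":0,"tz":-1,"turn":0,"fingers":94},{"tx":-1,"ty":0,"tz":-1,"turn":0,"fingers":94},{"tx":-1,"ty":0,"tz":-1,"turn":0,"fingers":94},{"tx":-1,"ty":0,"tz":-1,"turn":0,"fingers":94},{"tx":-1,"ty":0,"tz":-1,"turn":0,"fingers":94},{"tx":-1,"ty":0,"tz":-1,"turn":0,"fingers":94},{"tx":-1,"ty":0,"tz":-1,"turn":0,"fingers":94}]'
python3 - <<'E'
from h import *
go(542,265,200,0.015)
E
```

```text
clock: 1.65
eef_pos: [428.2, 11.9, 205.5]
eef_rot: [-1.571, 0.001, -2.76]
wrist_force: [0.3, -1.4, 0.0]
finger_gap: 94.1
go [542 265 200] tx -0.999 ty 0.029 tz -0.963 turn -0.3835 | now [428.2  11.9 205.5] yaw -2.760 j6 1.13 t 1.65 gap 94.1 F [ 0.3 -1.4  0. ]
```

```bash
python3 -m creep '[{"tx":-0.999,"ty":0,"tz":-0.963,"turn":-0.383,"fingers":94},{"tx":-0.999,"ty":0,"tz":-0.963,"turn":-0.383,"fingers":94},{"tx":-0.999,"ty":0,"tz":-0.963,"turn":-0.383,"fingers":94},{"tx":-0.999,"ty":0,"tz":-0.963,"turn":-0.383,"fingers":94},{"tx":-0.999,"ty":0,"tz":-0.963,"turn":-0.383,"fingers":94},{"tx":-0.999,"ty":0,"tz":-0.963,"turn":-0.383,"fingers":94},{"tx":-0.999,"ty":0,"tz":-0.963,"turn":-0.383,"fingers":94},{"tx":-0.999,"ty":0,"tz":-0.963,"turn":-0.383,"fingers":94},{"tx":-0.999,"ty":0,"tz":-0.963,"turn":-0.383,"fingers":94},{"tx":-0.999,"ty":0,"tz":-0.963,"turn":-0.383,"fingers":94}]'
python3 - <<'E'
from h import *
go(542,265,40,0.015)
c=cam("wrist");save(c,"w1.png")
E
```

```text
clock: 2.65
eef_pos: [542.5, 263.9, 205.6]
eef_rot: [-1.571, 0.0, -1.562]
wrist_force: [0.6, -0.2, -0.4]
finger_gap: 93.9
go [542 265  40] tx -0.005 ty 0.828 tz -0.002 turn -0.0021 | now [542.5 263.9 205.6] yaw -1.562 j6 0.38 t 2.65 gap 93.9 F [ 0.6 -0.2 -0.4]
```

View pics/w1.png

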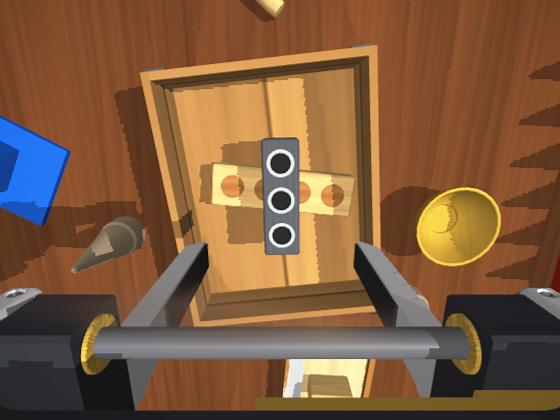

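Run:
```python
from h import *
c=cam("wrist");W=worldmap(c)
print("cast3",onplane(c,280.5,197,68),W[180,270],"floor",W[120,210],"slab",W[172,320],"rim", W[130,153])
for p in [(140,71),(377,45),(193,327)]: print(onplane(c,*p,72))
```

```text
cast3 [542.02480536 270.2097867 ] [530.71558766 288.77147225  68.53576296] floor [457.0067061  350.26001834   8.77578055] slab [589.59955219 290.99690654  22.52767051] rim [414.23223086 339.15834414  74.08143201]
[406.84090605 393.45725558]
[631.12488066 417.69540141]
[437.02876278 108.34310094]
```

```bash
python3 -m creep '[{"tx":-0.02,"ty":0.5,"tz":0,"turn":0,"fingers":94},{"tx":-0.02,"ty":0.7,"tz":0,"turn":0,"fingers":94},{"tx":-0.02,"ty":0.8,"tz":0,"turn":0,"fingers":94},{"tx":-0.02,"ty":0.84,"tz":0,"turn":0,"fingers":94},{"tx":-0.02,"ty":0.84,"tz":0,"turn":0,"fingers":94},{"tx":-0.02,"ty":0.84,"tz":0,"turn":0,"fingers":30},{"tx":-0.02,"ty":0.84,"tz":0,"turn":0,"fingers":30},{"tx":-0.02,"ty":0.84,"tz":0,"turn":0,"fingers":30},{"tx":-0.02,"ty":0.84,"tz":0,"turn":0,"fingers":30},{"tx":-0.02,"ty":0.84,"tz":0,"turn":0,"fingers":30},{"tx":-0.02,"ty":0.84,"tz":0,"turn":0,"fingers":30}]' 40
python3 - <<'E'
from h import *
go(542,269,220,0.015)
E
```

```text
clock: 3.85
eef_pos: [542.4, 268.4, 38.0]
eef_rot: [-1.57, 0.001, -1.562]
wrist_force: [-0.2, -0.2, 0.3]
finger_gap: 49.4
go [542 269 220] tx -0.004 ty -0.910 tz -0.001 turn -0.0019 | now [542.4 268.4  38. ] yaw -1.562 j6 0.39 t 3.85 gap 49.4 F [-0.2 -0.2  0.3]
```

Still closing at 49 mm; let it finish, then lift slowly.

```bash
python3 -m creep '[{"tx":0,"ty":0,"tz":0,"turn":0,"fingers":30},{"tx":0,"ty":0,"tz":0,"turn":0,"fingers":30},{"tx":0,"ty":0,"tz":0,"turn":0,"fingers":30},{"tx":0,"ty":-0.1,"tz":0,"turn":0,"fingers":30},{"tx":0,"ty":-0.2,"tz":0,"turn":0,"fingers":30},{"tx":0,"ty":-0.4,"tz":0,"turn":0,"fingers":30},{"tx":0,"ty":-0.6,"tz":0,"turn":0,"fingers":30},{"tx":0,"ty":-0.8,"tz":0,"turn":0,"fingers":30},{"tx":0,"ty":-0.9,"tz":0,"turn":0,"fingers":30},{"tx":0,"ty":-0.9,"tz":0,"turn":0,"fingers":30}]' 50
python3 - <<'E'
from h import *
go(440,-160,220,1.5708)
E
```

```text
clock: 4.85
eef_pos: [542.8, 268.5, 220.1]
eef_rot: [-1.567, 0.002, -1.562]
wrist_force: [0.1, 0.6, -8.2]
finger_gap: 39.9
go [ 440 -160  220] tx 2.138 ty -0.006 tz -0.534 turn -0.4971 | now [542.8 268.5 220.1] yaw -1.562 j6 0.39 t 4.85 gap 39.9 F [ 0.1  0.6 -8.2]
```

```bash
python3 -m creep '[{"tx":0.2,"ty":0,"tz":-0.05,"turn":0,"fingers":30},{"tx":0.5,"ty":0,"tz":-0.15,"turn":0,"fingers":30},{"tx":0.8,"ty":0,"tz":-0.25,"turn":0,"fingers":30},{"tx":1,"ty":0,"tz":-0.28,"turn":0,"fingers":30},{"tx":1,"ty":0,"tz":-0.28,"turn":0,"fingers":30}]';python3 -m creep '[{"tx":0.3,"ty":0,"tz":-0.08,"turn":0.04,"fingers":30},{"tx":0.55,"ty":0,"tz":-0.15,"turn":0.08,"fingers":30},{"tx":0.8,"ty":0,"tz":-0.22,"turn":0.12,"fingers":30},{"tx":1,"ty":0,"tz":-0.28,"turn":0.16,"fingers":30},{"tx":1,"ty":0,"tz":-0.28,"turn":0.2,"fingers":30},{"tx":1,"ty":0,"tz":-0.28,"turn":0.25,"fingers":30},{"tx":1,"ty":0,"tz":-0.28,"turn":0.29,"fingers":30},{"tx":1,"ty":0,"tz":-0.28,"turn":0.33,"fingers":30},{"tx":1,"ty":0,"tz":-0.28,"turn":0.38,"fingers":30},{"tx":1,"ty":0,"tz":-0.28,"turn":0.42,"fingers":30},{"tx":1,"ty":0,"tz":-0.28,"turn":0.46,"fingers":30},{"tx":1,"ty":0,"tz":-0.28,"turn":0.503,"fingers":30},{"tx":1,"ty":0,"tz":-0.28,"turn":0.503,"fingers":30}]'
python3 - <<'E'
from h import *
go(430,-170,120,1.5708);c=cam("top");save(c,"t2.png",(240,130,420,280),3.5)
E
```

```text
clock: 5.35
eef_pos: [486.7, 64.7, 217.2]
eef_rot: [-1.571, 0.001, -1.564]
wrist_force: [0.9, 0.3, -7.8]
finger_gap: 40.1
clock: 6.65
eef_pos: [431.3, -135.4, 214.9]
eef_rot: [-1.573, -0.003, 3.137]
wrist_force: [-0.7, 0.3, -8.0]
finger_gap: 39.5
go [ 430 -170  120] tx 0.004 ty 0.474 tz 0.174 turn -0.0016 | now [ 431.3 -135.4  214.9] yaw 3.137 j6 1.19 t 6.65 gap 39.5 F [-0.7  0.3 -8. ]
```

View pics/t2.png

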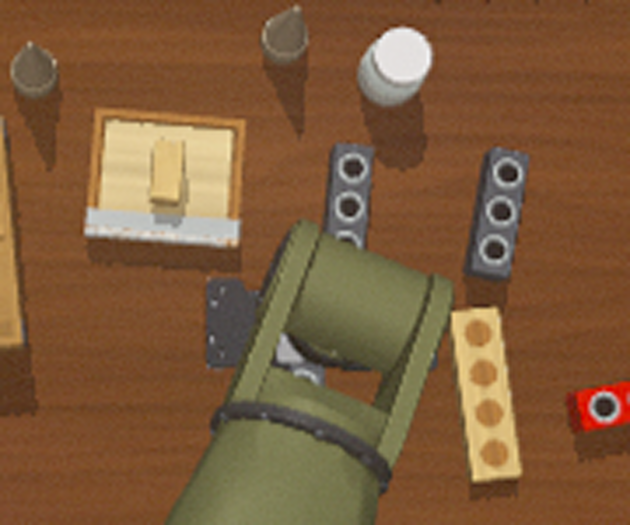

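```bash
python3 -m creep '[{"tx":0.02,"ty":0.2,"tz":0.17,"turn":0,"fingers":30},{"tx":0.02,"ty":0.4,"tz":0.17,"turn":0,"fingers":30},{"tx":0.02,"ty":0.6,"tz":0.17,"turn":0,"fingers":30},{"tx":0.02,"ty":0.8,"tz":0.17,"turn":0,"fingers":30},{"tx":0.02,"ty":0.9,"tz":0.17,"turn":0,"fingers":30},{"tx":0.02,"ty":0.96,"tz":0.17,"turn":0,"fingers":30},{"tx":0.02,"ty":0.99,"tz":0.17,"turn":0,"fingers":30},{"tx":0.02,"ty":0.99,"tz":0.17,"turn":0,"fingers":30}]';python3 -m creep '[{"tx":0,"ty":0.02,"tz":0,"turn":0,"fingers":30},{"tx":0,"ty":0.035,"tz":0,"turn":0,"fingers":30},{"tx":0,"ty":0.045,"tz":0,"turn":0,"fingers":30},{"tx":0,"ty":0.05,"tz":0,"turn":0,"fingers":30},{"tx":0,"ty":0.05,"tz":0,"turn":0,"fingers":30}]'
```

```text
clock: 7.5
eef_pos: [426.9, -169.0, 17.1]
eef_rot: [-1.573, -0.003, -3.14]
wrist_force: [-0.0, 0.1, -7.2]
finger_gap: 39.3
clock: 8.0
eef_pos: [426.9, -169.0, 7.1]
eef_rot: [-1.573, -0.003, -3.14]
wrist_force: [-0.7, -0.1, -8.2]
finger_gap: 39.9
```

```bash
python3 -m creep '[{"tx":0,"ty":0.008,"tz":0,"turn":0,"fingers":30},{"tx":0,"ty":0.012,"tz":0,"turn":0,"fingers":30},{"tx":0,"ty":0.012,"tz":0,"turn":0,"fingers":94},{"tx":0,"ty":0.012,"tz":0,"turn":0,"fingers":94},{"tx":0,"ty":0.012,"tz":0,"turn":0,"fingers":94},{"tx":0,"ty":0.012,"tz":0,"turn":0,"fingers":94}]';python3 -m creep '[{"tx":0,"ty":-0.2,"tz":0,"turn":0,"fingers":94},{"tx":0,"ty":-0.5,"tz":0,"turn":0,"fingers":94},{"tx":0,"ty":-0.75,"tz":0,"turn":0,"fingers":94},{"tx":0,"ty":-0.95,"tz":0,"turn":0,"fingers":94},{"tx":0,"ty":-0.95,"tz":0,"turn":0,"fingers":94}]'
python3 - <<'E'
from h import *
c=cam("wrist");save(c,"w2.png");go(540,264,200,1.486)
E
```

```text
clock: 8.6
eef_pos: [427.1, -169.1, 4.9]
eef_rot: [-1.573, -0.002, -3.14]
wrist_force: [0.1, -1.0, -0.2]
finger_gap: 68.1
clock: 9.1
eef_pos: [429.7, -170.5, 201.1]
eef_rot: [-1.568, 0.007, -3.14]
wrist_force: [-0.0, -0.5, -0.9]
finger_gap: 93.6
go [540 264 200] tx -0.560 ty -0.012 tz -2.169 turn 0.0275 | now [ 428.6 -170.   197.5] yaw -3.140 j6 1.11 t 9.15 gap 93.6 F [-0.6 -0.5 -0.6]
```

View pics/w2.png

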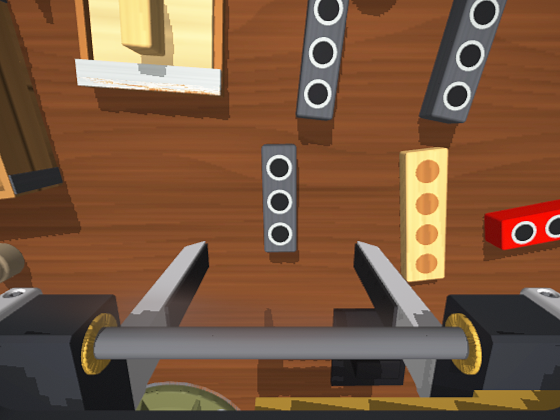

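Casting3 lies flat at the spare spot (280,197). Next I go over the crate for slab1.

```bash
python3 -m creep '[{"tx":-0.25,"ty":0,"tz":-1,"turn":0,"fingers":94},{"tx":-0.25,"ty":0,"tz":-1,"turn":0,"fingers":94},{"tx":-0.25,"ty":0,"tz":-1,"turn":0,"fingers":94},{"tx":-0.25,"ty":0,"tz":-1,"turn":0,"fingers":94},{"tx":-0.25,"ty":0,"tz":-1,"turn":0,"fingers":94}]';python3 -m creep '[{"tx":-0.25,"ty":0,"tz":-1,"turn":0.027,"fingers":94},{"tx":-0.25,"ty":0,"tz":-1,"turn":0.027,"fingers":94},{"tx":-0.25,"ty":0,"tz":-1,"turn":0.027,"fingers":94},{"tx":-0.25,"ty":0,"tz":-1,"turn":0.027,"fingers":94},{"tx":-0.25,"ty":0,"tz":-1,"turn":0.027,"fingers":94}]'
python3 - <<'E'
from h import *
c=cam("wrist");save(c,"w3.png")
show("slab1",wood(c,22,42,32,(420,680),(150,390)))
c=cam("top");show("slab1t",wood(c,24,42,32,(420,680),(150,390)))
go(540,264,200,1.486)
E
```

```text
clock: 9.65
eef_pos: [478.3, 34.1, 195.9]
eef_rot: [-1.571, 0.001, -3.136]
wrist_force: [0.3, 0.0, 1.1]
finger_gap: 94.2
clock: 10.15
eef_pos: [526.9, 237.6, 193.7]
eef_rot: [-1.57, -0.002, 3.066]
wrist_force: [-0.2, -0.6, 0.4]
finger_gap: 94.0
slab1 c [430.5 252.5] L 198 W 11 ang -1.458 px [276. 273.]
slab1 c [545.2 269.9] L 167 W 49 ang -0.083 px [252. 178.]
slab1 c [639.9 270.9] L 245 W 2 ang -1.458 px [244.  96.]
go [540 264 200] tx -0.055 ty -0.030 tz -0.150 turn 0.0024 | now [526.7 234.8 194.1] yaw 3.064 j6 2.00 t 10.25 gap 93.8 F [ 0.  -0.7 -0.4]
```

View pics/w3.png

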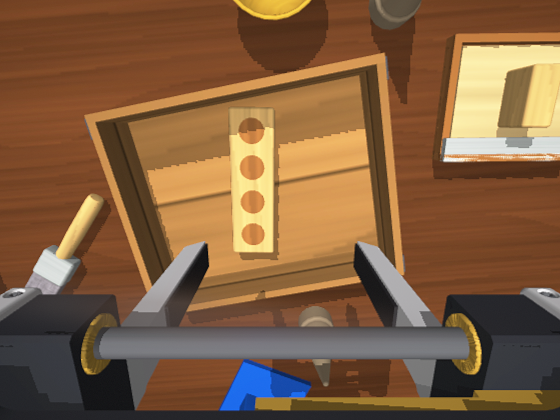

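Run:
```python
from h import *
go(545,269,13,1.4878)
```

```text
go [545 269  13] tx -0.079 ty 0.905 tz -0.178 turn 0.0019 | now [526.7 234.8 194.1] yaw 3.064 j6 2.00 t 10.25 gap 93.8 F [ 0.  -0.7 -0.4]
```

```bash
python3 -m creep '[{"tx":-0.079,"ty":0.2,"tz":-0.178,"turn":0.002,"fingers":94},{"tx":-0.079,"ty":0.45,"tz":-0.178,"turn":0.002,"fingers":94},{"tx":-0.079,"ty":0.65,"tz":-0.178,"turn":0.002,"fingers":94},{"tx":-0.079,"ty":0.8,"tz":-0.178,"turn":0.002,"fingers":94},{"tx":-0.079,"ty":0.88,"tz":-0.178,"turn":0.002,"fingers":94},{"tx":-0.079,"ty":0.905,"tz":-0.178,"turn":0.002,"fingers":94},{"tx":-0.079,"ty":0.905,"tz":-0.178,"turn":0.002,"fingers":40},{"tx":-0.079,"ty":0.905,"tz":-0.178,"turn":0.002,"fingers":40},{"tx":-0.079,"ty":0.905,"tz":-0.178,"turn":0.002,"fingers":40},{"tx":-0.079,"ty":0.905,"tz":-0.178,"turn":0.002,"fingers":40},{"tx":-0.079,"ty":0.905,"tz":-0.178,"turn":0.002,"fingers":40},{"tx":-0.079,"ty":0.905,"tz":-0.178,"turn":0.002,"fingers":40},{"tx":-0.079,"ty":0.905,"tz":-0.178,"turn":0.002,"fingers":40},{"tx":-0.079,"ty":0.905,"tz":-0.178,"turn":0.002,"fingers":40}]' 30
```

```text
clock: 11.65
eef_pos: [545.0, 269.0, 13.3]
eef_rot: [-1.57, -0.001, 3.058]
wrist_force: [-0.4, -0.9, 4.2]
finger_gap: 49.7
```

```bash
python3 -m creep '[{"tx":0,"ty":-0.1,"tz":0,"turn":0,"fingers":40},{"tx":0,"ty":-0.25,"tz":0,"turn":0,"fingers":40},{"tx":0,"ty":-0.45,"tz":0,"turn":0,"fingers":40},{"tx":0,"ty":-0.65,"tz":0,"turn":0,"fingers":40},{"tx":0,"ty":-0.85,"tz":0,"turn":0,"fingers":40},{"tx":0.1,"ty":-0.95,"tz":0.2,"turn":0,"fingers":40},{"tx":0.1,"ty":-0.95,"tz":0.45,"turn":0,"fingers":40},{"tx":0.1,"ty":-0.95,"tz":0.7,"turn":0,"fingers":40},{"tx":0.1,"ty":-0.95,"tz":0.7,"turn":0,"fingers":40}]';python3 -m creep '[{"tx":0.1,"ty":0,"tz":0.2,"turn":-0.04,"fingers":40},{"tx":0.1,"ty":0,"tz":0.4,"turn":-0.08,"fingers":40},{"tx":0.1,"ty":0,"tz":0.6,"turn":-0.12,"fingers":40},{"tx":0.1,"ty":0,"tz":0.76,"turn":-0.16,"fingers":40},{"tx":0.1,"ty":0,"tz":0.76,"turn":-0.21,"fingers":40},{"tx":0.1,"ty":0,"tz":0.76,"turn":-0.25,"fingers":40},{"tx":0.1,"ty":0,"tz":0.76,"turn":-0.3,"fingers":40},{"tx":0.1,"ty":0,"tz":0.76,"turn":-0.34,"fingers":40},{"tx":0.1,"ty":0,"tz":0.76,"turn":-0.38,"fingers":40},{"tx":0.1,"ty":0,"tz":0.76,"turn":-0.42,"fingers":40},{"tx":0.1,"ty":0,"tz":0.76,"turn":-0.46,"fingers":40},{"tx":0.1,"ty":0,"tz":0.76,"turn":-0.504,"fingers":40},{"tx":0.1,"ty":0,"tz":0.76,"turn":-0.504,"fingers":40}]'
python3 - <<'E'
from h import *
go(480,-20,12,-0.069);c=cam("wrist");save(c,"w4.png")
E
```

```text
clock: 12.55
eef_pos: [513.3, 127.0, 203.6]
eef_rot: [-1.569, -0.001, 3.054]
wrist_force: [0.5, -0.9, -1.0]
finger_gap: 49.5
clock: 13.85
eef_pos: [480.0, -22.4, 203.7]
eef_rot: [-1.573, -0.002, -1.643]
wrist_force: [-0.0, 0.5, -1.4]
finger_gap: 49.7
go [480 -20  12] tx -0.014 ty 0.958 tz 0.001 turn -0.0011 | now [480.  -22.4 203.7] yaw -1.643 j6 -0.05 t 13.85 gap 49.7 F [-0.   0.5 -1.4]
```

View pics/w4.png

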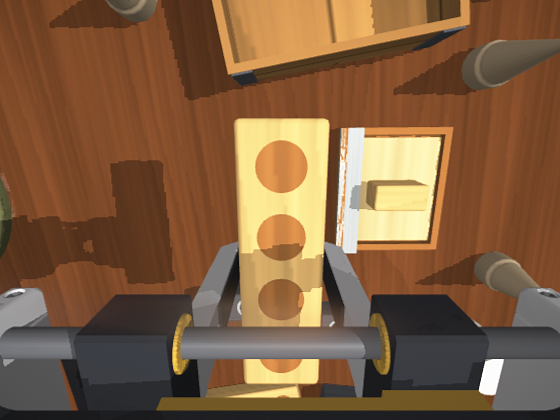

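```bash
python3 -m creep '[{"tx":0,"ty":0.2,"tz":-0.05,"turn":0,"fingers":40},{"tx":0,"ty":0.4,"tz":-0.05,"turn":0,"fingers":40},{"tx":0,"ty":0.6,"tz":-0.05,"turn":0,"fingers":40},{"tx":0,"ty":0.8,"tz":-0.05,"turn":0,"fingers":40},{"tx":0,"ty":0.92,"tz":-0.05,"turn":0,"fingers":40},{"tx":0,"ty":0.97,"tz":-0.05,"turn":0,"fingers":40},{"tx":0,"ty":0.985,"tz":-0.05,"turn":0,"fingers":40},{"tx":0,"ty":0.99,"tz":-0.05,"turn":0,"fingers":40},{"tx":0,"ty":0.99,"tz":-0.05,"turn":0,"fingers":70},{"tx":0,"ty":0.99,"tz":-0.05,"turn":0,"fingers":70},{"tx":0,"ty":0.99,"tz":-0.05,"turn":0,"fingers":70},{"tx":0,"ty":0.99,"tz":-0.05,"turn":0,"fingers":70}]'; python3 -m creep '[{"tx":0,"ty":-0.2,"tz":0,"turn":0,"fingers":70},{"tx":0,"ty":-0.4,"tz":0,"turn":0,"fingers":70},{"tx":0,"ty":-0.6,"tz":0,"turn":0,"fingers":94},{"tx":0,"ty":-0.8,"tz":0,"turn":0,"fingers":94},{"tx":0,"ty":-0.95,"tz":0,"turn":0,"fingers":94},{"tx":0,"ty":-0.95,"tz":0,"turn":0,"fingers":94}]'
python3 - <<'E'
from h import *
c=cam("wrist");save(c,"w5.png");
c=cam("top");show("cast z36",castings(c,36))
go(427,-169,4,1.5708)
E
```

```text
clock: 15.1
eef_pos: [469.9, -22.0, 6.2]
eef_rot: [-1.572, -0.002, -1.649]
wrist_force: [0.6, -0.7, 1.5]
finger_gap: 69.8
clock: 15.7
eef_pos: [471.6, -21.8, 200.3]
eef_rot: [-1.565, -0.002, -1.649]
wrist_force: [-0.2, -0.2, -0.4]
finger_gap: 93.6
cast z36 c [ 425.2 -167.6] L 125 W 42 ang 0.014 px [326. 234.]
cast z36 c [ 580.4 -364. ] L 132 W 44 ang -0.193 px [382. 191.]
cast z36 c [ 583.1 -212.3] L 131 W 41 ang -0.099 px [339. 189.]
go [ 427 -169    4] tx 0.749 ty 0.963 tz -0.157 turn 0.4752 | now [470.1 -21.7 196.3] yaw -1.649 j6 -0.04 t 15.80 gap 93.8 F [-0.6 -0.2  0.5]
```

View pics/w5.png

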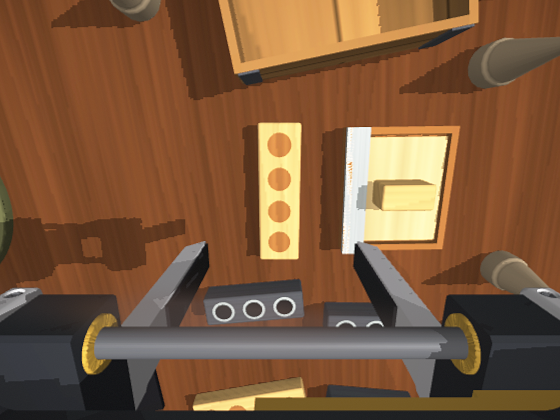

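```bash
python3 -m creep '[{"tx":0.25,"ty":0,"tz":-0.05,"turn":0.04,"fingers":94},{"tx":0.5,"ty":0,"tz":-0.1,"turn":0.08,"fingers":94},{"tx":0.75,"ty":0,"tz":-0.15,"turn":0.12,"fingers":94},{"tx":0.745,"ty":0,"tz":-0.16,"turn":0.16,"fingers":94},{"tx":0.745,"ty":0,"tz":-0.16,"turn":0.21,"fingers":94},{"tx":0.745,"ty":0,"tz":-0.16,"turn":0.25,"fingers":94},{"tx":0.745,"ty":0,"tz":-0.16,"turn":0.3,"fingers":94},{"tx":0.745,"ty":0,"tz":-0.16,"turn":0.34,"fingers":94},{"tx":0.745,"ty":0,"tz":-0.16,"turn":0.38,"fingers":94},{"tx":0.745,"ty":0.1,"tz":-0.16,"turn":0.42,"fingers":94},{"tx":0.745,"ty":0.2,"tz":-0.16,"turn":0.475,"fingers":94},{"tx":0.745,"ty":0.4,"tz":-0.16,"turn":0.475,"fingers":94},{"tx":0.745,"ty":0.6,"tz":-0.16,"turn":0.475,"fingers":94},{"tx":0.745,"ty":0.8,"tz":-0.16,"turn":0.475,"fingers":94},{"tx":0.745,"ty":0.9,"tz":-0.16,"turn":0.475,"fingers":94},{"tx":0.745,"ty":0.945,"tz":-0.16,"turn":0.475,"fingers":94},{"tx":0.745,"ty":0.945,"tz":-0.16,"turn":0.475,"fingers":94}]'; python3 -m creep '[{"tx":0,"ty":0,"tz":0,"turn":0,"fingers":30},{"tx":0,"ty":0,"tz":0,"turn":0,"fingers":30},{"tx":0,"ty":0,"tz":0,"turn":0,"fingers":30},{"tx":0,"ty":0,"tz":0,"turn":0,"fingers":30},{"tx":0,"ty":0,"tz":0,"turn":0,"fingers":30},{"tx":0,"ty":0,"tz":0,"turn":0,"fingers":30},{"tx":0,"ty":0,"tz":0,"turn":0,"fingers":30},{"tx":0,"ty":0,"tz":0,"turn":0,"fingers":30},{"tx":0,"ty":0,"tz":0,"turn":0,"fingers":30}]' 50
```

```text
clock: 17.5
eef_pos: [425.6, -167.7, 6.3]
eef_rot: [-1.57, -0.003, -3.141]
wrist_force: [0.8, -0.9, 0.4]
finger_gap: 94.0
clock: 18.4
eef_pos: [425.7, -167.9, 6.3]
eef_rot: [-1.57, -0.003, -3.141]
wrist_force: [-0.3, -3.2, 1.4]
finger_gap: 39.4
```

```bash
python3 -m creep '[{"tx":0,"ty":-0.1,"tz":0,"turn":0,"fingers":30},{"tx":0,"ty":-0.25,"tz":0,"turn":0,"fingers":30},{"tx":0,"ty":-0.45,"tz":0,"turn":0,"fingers":30},{"tx":0,"ty":-0.65,"tz":0,"turn":0,"fingers":30},{"tx":-0.05,"ty":-0.85,"tz":-0.1,"turn":0,"fingers":30},{"tx":-0.1,"ty":-0.95,"tz":-0.3,"turn":0,"fingers":30},{"tx":-0.15,"ty":-0.95,"tz":-0.5,"turn":0,"fingers":30},{"tx":-0.2,"ty":-0.95,"tz":-0.75,"turn":0,"fingers":30},{"tx":-0.2,"ty":-0.95,"tz":-1,"turn":0,"fingers":30},{"tx":-0.2,"ty":-0.95,"tz":-1,"turn":0,"fingers":30}]'; python3 -m creep '[{"tx":-0.1,"ty":0,"tz":-0.2,"turn":0,"fingers":30},{"tx":-0.15,"ty":0,"tz":-0.4,"turn":0,"fingers":30},{"tx":-0.2,"ty":0,"tz":-0.6,"turn":-0.035,"fingers":30},{"tx":-0.2,"ty":0,"tz":-0.8,"turn":-0.035,"fingers":30},{"tx":-0.2,"ty":0,"tz":-1,"turn":-0.035,"fingers":30},{"tx":-0.2,"ty":0,"tz":-1,"turn":-0.035,"fingers":30}]'
python3 - <<'E'
from h import *
go(528,327,20,1.683)
c=cam("top");show("crate",wood(c,55,90,72,(380,720),(80,450)))
E
```

```text
clock: 19.4
eef_pos: [465.1, 37.2, 195.0]
eef_rot: [-1.571, -0.005, -3.136]
wrist_force: [-0.3, -1.3, -8.8]
finger_gap: 39.7
clock: 20.0
eef_pos: [502.7, 241.1, 193.4]
eef_rot: [-1.573, -0.008, -3.022]
wrist_force: [-0.3, -0.2, -7.6]
finger_gap: 39.4
go [528 327  20] tx -0.184 ty 0.866 tz -0.410 turn 0.0024 | now [502.7 241.1 193.4] yaw -3.022 j6 1.83 t 20.00 gap 39.4 F [-0.3 -0.2 -7.6]
crate c [476.3 382.9] L 137 W 33 ang 0.106 px [162. 219.]
crate c [544.9 182. ] L 227 W 129 ang 0.111 px [234. 192.]
```

```bash
python3 -m creep '[{"tx":-0.1,"ty":0,"tz":-0.2,"turn":0,"fingers":30},{"tx":-0.184,"ty":0,"tz":-0.41,"turn":0,"fingers":30},{"tx":-0.184,"ty":0.1,"tz":-0.41,"turn":0,"fingers":30},{"tx":-0.184,"ty":0.3,"tz":-0.41,"turn":0,"fingers":30},{"tx":-0.184,"ty":0.5,"tz":-0.41,"turn":0,"fingers":30},{"tx":-0.184,"ty":0.7,"tz":-0.41,"turn":0,"fingers":30},{"tx":-0.184,"ty":0.8,"tz":-0.41,"turn":0,"fingers":30},{"tx":-0.184,"ty":0.84,"tz":-0.41,"turn":0,"fingers":30},{"tx":-0.184,"ty":0.84,"tz":-0.41,"turn":0,"fingers":30}]'; python3 -m creep '[{"tx":0,"ty":0.015,"tz":0,"turn":0,"fingers":30},{"tx":0,"ty":0.025,"tz":0,"turn":0,"fingers":30},{"tx":0,"ty":0.035,"tz":0,"turn":0,"fingers":30},{"tx":0,"ty":0.04,"tz":0,"turn":0,"fingers":30}]'
```

```text
clock: 20.95
eef_pos: [528.0, 323.8, 24.2]
eef_rot: [-1.571, -0.01, -3.023]
wrist_force: [-0.6, 0.7, -6.7]
finger_gap: 39.8
clock: 21.35
eef_pos: [528.1, 323.9, 16.5]
eef_rot: [-1.571, -0.01, -3.023]
wrist_force: [-0.2, 0.3, -8.4]
finger_gap: 39.5
```

```bash
python3 -m creep '[{"tx":0,"ty":0.006,"tz":0,"turn":0,"fingers":30},{"tx":0,"ty":0.01,"tz":0,"turn":0,"fingers":30},{"tx":0,"ty":0.014,"tz":0,"turn":0,"fingers":30},{"tx":0,"ty":0.014,"tz":0,"turn":0,"fingers":30}]'
```

```text
clock: 21.75
eef_pos: [528.1, 324.0, 14.6]
eef_rot: [-1.571, -0.01, -3.023]
wrist_force: [-5.6, -2.8, 0.5]
finger_gap: 39.7
```

```bash
python3 -m creep '[{"tx":0,"ty":0,"tz":0,"turn":0,"fingers":70},{"tx":0,"ty":0,"tz":0,"turn":0,"fingers":70},{"tx":0,"ty":0,"tz":0,"turn":0,"fingers":70},{"tx":0,"ty":-0.1,"tz":0,"turn":0,"fingers":70},{"tx":0,"ty":-0.3,"tz":0,"turn":0,"fingers":70},{"tx":0,"ty":-0.5,"tz":0,"turn":0,"fingers":70},{"tx":0,"ty":-0.7,"tz":0,"turn":0,"fingers":94},{"tx":0,"ty":-0.95,"tz":0.2,"turn":0,"fingers":94},{"tx":0,"ty":-0.95,"tz":0.45,"turn":0,"fingers":94},{"tx":0,"ty":-0.95,"tz":0.7,"turn":0,"fingers":94},{"tx":0,"ty":-0.95,"tz":0.95,"turn":0,"fingers":94},{"tx":0,"ty":-0.95,"tz":0.95,"turn":0,"fingers":94}]'; python3 -m creep '[{"tx":0,"ty":0,"tz":1,"turn":0,"fingers":94},{"tx":0,"ty":0,"tz":1,"turn":0,"fingers":94},{"tx":0,"ty":0,"tz":1,"turn":0,"fingers":94},{"tx":0,"ty":0,"tz":1,"turn":0,"fingers":94},{"tx":0,"ty":0,"tz":1,"turn":0,"fingers":94}]'
python3 - <<'E'
from h import *
c=cam("top");show("cast z36",castings(c,36));save(c,"t3.png",(140,110,420,310),2.8)
go(583,-212,6,1.4718)
E
```

```text
clock: 22.95
eef_pos: [552.9, 131.4, 205.1]
eef_rot: [-1.571, -0.009, -3.027]
wrist_force: [0.9, 0.2, 0.4]
finger_gap: 93.9
clock: 23.45
eef_pos: [576.0, -71.6, 205.1]
eef_rot: [-1.57, -0.008, -3.031]
wrist_force: [0.5, 0.3, 0.3]
finger_gap: 94.1
cast z36 c [564.4  21.6] L 55 W 27 ang 1.514 px [272. 193.]
cast z36 c [528.9 323.4] L 131 W 41 ang 0.136 px [185. 202.]
cast z36 c [ 581.  -364.2] L 132 W 44 ang -0.182 px [382. 191.]
cast z36 c [ 582.9 -212.4] L 131 W 41 ang -0.099 px [339. 190.]
go [ 583 -212    6] tx 0.036 ty 0.996 tz 0.710 turn 0.0668 | now [576.  -69.7 205. ] yaw -3.031 j6 1.28 t 23.50 gap 94.4 F [-0.   0.3  0. ]
```

View pics/t3.png

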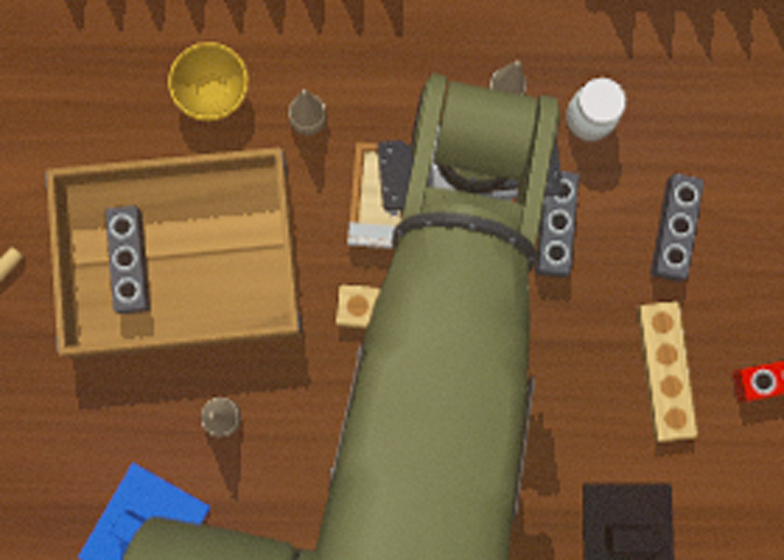

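```bash
python3 -m creep '[{"tx":0.036,"ty":0,"tz":0.25,"turn":0.04,"fingers":94},{"tx":0.036,"ty":0,"tz":0.5,"turn":0.067,"fingers":94},{"tx":0.036,"ty":0,"tz":0.71,"turn":0.067,"fingers":94},{"tx":0.036,"ty":0.15,"tz":0.71,"turn":0.067,"fingers":94},{"tx":0.036,"ty":0.4,"tz":0.71,"turn":0.067,"fingers":94},{"tx":0.036,"ty":0.6,"tz":0.71,"turn":0.067,"fingers":94},{"tx":0.036,"ty":0.8,"tz":0.71,"turn":0.067,"fingers":94},{"tx":0.036,"ty":0.94,"tz":0.71,"turn":0.067,"fingers":94},{"tx":0.036,"ty":0.993,"tz":0.71,"turn":0.067,"fingers":94},{"tx":0.036,"ty":0.993,"tz":0.71,"turn":0.067,"fingers":94}]'; python3 -m creep '[{"tx":0,"ty":0,"tz":0,"turn":0,"fingers":30},{"tx":0,"ty":0,"tz":0,"turn":0,"fingers":30},{"tx":0,"ty":0,"tz":0,"turn":0,"fingers":30},{"tx":0,"ty":0,"tz":0,"turn":0,"fingers":30},{"tx":0,"ty":0,"tz":0,"turn":0,"fingers":30},{"tx":0,"ty":0,"tz":0,"turn":0,"fingers":30},{"tx":0,"ty":0,"tz":0,"turn":0,"fingers":30},{"tx":0,"ty":0,"tz":0,"turn":0,"fingers":30},{"tx":0,"ty":0,"tz":0,"turn":0,"fingers":30}]' 50
```

```text
clock: 24.5
eef_pos: [582.9, -210.7, 5.8]
eef_rot: [-1.569, -0.01, 3.043]
wrist_force: [0.3, -0.1, -0.2]
finger_gap: 94.0
clock: 25.4
eef_pos: [582.9, -211.2, 5.9]
eef_rot: [-1.569, -0.009, 3.043]
wrist_force: [-1.3, -5.5, 1.4]
finger_gap: 39.8
```

```bash
python3 -m creep '[{"tx":0,"ty":-0.1,"tz":0,"turn":0,"fingers":30},{"tx":0,"ty":-0.25,"tz":0,"turn":0,"fingers":30},{"tx":0,"ty":-0.45,"tz":0,"turn":0,"fingers":30},{"tx":0,"ty":-0.65,"tz":0,"turn":0,"fingers":30},{"tx":0.05,"ty":-0.85,"tz":-0.1,"turn":0,"fingers":30},{"tx":0.1,"ty":-0.97,"tz":-0.3,"turn":0,"fingers":30},{"tx":0.15,"ty":-0.97,"tz":-0.5,"turn":0,"fingers":30},{"tx":0.2,"ty":-0.97,"tz":-0.75,"turn":0,"fingers":30},{"tx":0.2,"ty":-0.97,"tz":-1,"turn":0,"fingers":30},{"tx":0.2,"ty":-0.97,"tz":-1,"turn":0,"fingers":30}]'; python3 -m creep '[{"tx":0.05,"ty":0,"tz":-0.2,"turn":-0.02,"fingers":30},{"tx":0.1,"ty":0,"tz":-0.4,"turn":-0.04,"fingers":30},{"tx":0.15,"ty":0,"tz":-0.6,"turn":-0.067,"fingers":30},{"tx":0.2,"ty":0,"tz":-0.8,"turn":-0.067,"fingers":30},{"tx":0.2,"ty":0,"tz":-1,"turn":-0.067,"fingers":30},{"tx":0.2,"ty":0,"tz":-1,"turn":-0.067,"fingers":30}]'
python3 - <<'E'
from h import *
go(535,262,24,1.683)
E
```

```text
clock: 26.4
eef_pos: [563.9, -2.5, 198.9]
eef_rot: [-1.57, -0.012, 3.048]
wrist_force: [1.0, -1.3, -7.5]
finger_gap: 39.7
clock: 27.0
eef_pos: [541.7, 204.4, 198.0]
eef_rot: [-1.574, -0.014, -3.02]
wrist_force: [0.1, -0.4, -8.6]
finger_gap: 40.0
go [535 262  24] tx -0.014 ty 0.871 tz -0.287 turn 0.0029 | now [541.7 204.4 198. ] yaw -3.020 j6 1.74 t 27.00 gap 40.0 F [ 0.1 -0.4 -8.6]
```

```bash
python3 -m creep '[{"tx":-0.014,"ty":0,"tz":-0.15,"turn":0,"fingers":30},{"tx":-0.014,"ty":0,"tz":-0.287,"turn":0,"fingers":30},{"tx":-0.014,"ty":0.1,"tz":-0.287,"turn":0,"fingers":30},{"tx":-0.014,"ty":0.3,"tz":-0.287,"turn":0,"fingers":30},{"tx":-0.014,"ty":0.5,"tz":-0.287,"turn":0,"fingers":30},{"tx":-0.014,"ty":0.7,"tz":-0.287,"turn":0,"fingers":30},{"tx":-0.014,"ty":0.8,"tz":-0.287,"turn":0,"fingers":30},{"tx":-0.014,"ty":0.86,"tz":-0.287,"turn":0,"fingers":30},{"tx":-0.014,"ty":0.87,"tz":-0.287,"turn":0,"fingers":30}]'; python3 -m creep '[{"tx":0,"ty":0.015,"tz":0,"turn":0,"fingers":30},{"tx":0,"ty":0.025,"tz":0,"turn":0,"fingers":30},{"tx":0,"ty":0.035,"tz":0,"turn":0,"fingers":30},{"tx":0,"ty":0.042,"tz":0,"turn":0,"fingers":30},{"tx":0,"ty":0.048,"tz":0,"turn":0,"fingers":30},{"tx":0,"ty":0.05,"tz":0,"turn":0,"fingers":30}]'
```

```text
clock: 27.9
eef_pos: [534.3, 261.4, 22.6]
eef_rot: [-1.573, -0.017, -3.021]
wrist_force: [-0.9, 0.5, -7.4]
finger_gap: 39.7
clock: 28.5
eef_pos: [534.3, 261.6, 13.9]
eef_rot: [-1.573, -0.016, -3.02]
wrist_force: [-9.7, -3.8, 9.5]
finger_gap: 39.9
```

```bash
python3 -m creep '[{"tx":0,"ty":0,"tz":0,"turn":0,"fingers":50},{"tx":0,"ty":0,"tz":0,"turn":0,"fingers":50},{"tx":0,"ty":0,"tz":0,"turn":0,"fingers":50},{"tx":0,"ty":-0.05,"tz":0,"turn":0,"fingers":50},{"tx":0,"ty":-0.2,"tz":0,"turn":0,"fingers":50},{"tx":0,"ty":-0.4,"tz":0,"turn":0,"fingers":50},{"tx":0,"ty":-0.6,"tz":0,"turn":0,"fingers":94},{"tx":0,"ty":-0.8,"tz":0,"turn":0,"fingers":94},{"tx":0,"ty":-0.97,"tz":0.2,"turn":0,"fingers":94},{"tx":0,"ty":-0.97,"tz":0.45,"turn":0,"fingers":94},{"tx":0,"ty":-0.97,"tz":0.7,"turn":0,"fingers":94},{"tx":0,"ty":-0.97,"tz":1,"turn":0,"fingers":94},{"tx":0,"ty":-0.97,"tz":1,"turn":0,"fingers":94}]'; python3 -m creep '[{"tx":0.07,"ty":0,"tz":1,"turn":0,"fingers":94},{"tx":0.07,"ty":0,"tz":1,"turn":0,"fingers":94},{"tx":0.07,"ty":0,"tz":1,"turn":0,"fingers":94},{"tx":0.07,"ty":0,"tz":1,"turn":0,"fingers":94},{"tx":0.07,"ty":0,"tz":1,"turn":0,"fingers":94}]'
python3 - <<'E'
from h import *
c=cam("top");show("cast z36",castings(c,36));save(c,"t4.png",(140,110,420,310),2.8)
go(581,-364,6,1.383)
E
```

```text
clock: 29.8
eef_pos: [561.9, 58.8, 208.4]
eef_rot: [-1.573, -0.015, -3.024]
wrist_force: [-0.0, 0.1, -0.3]
finger_gap: 94.1
clock: 30.3
eef_pos: [571.2, -145.7, 208.6]
eef_rot: [-1.572, -0.015, -3.028]
wrist_force: [0.3, 1.5, -0.2]
finger_gap: 94.1
cast z36 c [561.1 -24.4] L 147 W 28 ang 1.506 px [285. 194.]
cast z36 c [528.8 322.1] L 132 W 42 ang 0.123 px [185. 202.]
cast z36 c [536.9 260.3] L 132 W 41 ang 0.125 px [203. 200.]
cast z36 c [ 581.2 -363.4] L 130 W 44 ang -0.186 px [382. 191.]
go [ 581 -364    6] tx 0.062 ty 1.012 tz 1.101 turn 0.0961 | now [ 571.3 -143.9  208.5] yaw -3.028 j6 1.15 t 30.35 gap 94.0 F [-0.7  0.7  0.1]
```

View pics/t4.png

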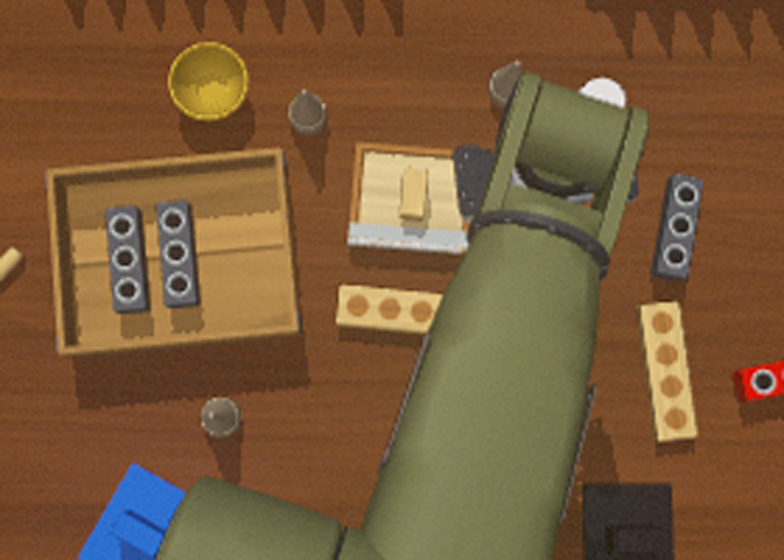

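```bash
python3 -m creep '[{"tx":0.05,"ty":0,"tz":0.25,"turn":0.04,"fingers":94},{"tx":0.05,"ty":0,"tz":0.5,"turn":0.08,"fingers":94},{"tx":0.05,"ty":0,"tz":0.75,"turn":0.096,"fingers":94},{"tx":0.05,"ty":0,"tz":1,"turn":0.096,"fingers":94},{"tx":0.05,"ty":0.15,"tz":1,"turn":0.096,"fingers":94},{"tx":0.05,"ty":0.15,"tz":1,"turn":0.096,"fingers":94}]'
python3 - <<'E'
from h import *
go(581,-364,6,1.383)
c=cam("wrist");show("cast z36",castings(c,36))
E
```

```text
clock: 30.95
eef_pos: [582.8, -342.6, 174.4]
eef_rot: [-1.571, -0.02, 2.954]
wrist_force: [-0.1, 0.3, -0.6]
finger_gap: 94.3
go [ 581 -364    6] tx -0.028 ty 0.842 tz 0.107 turn -0.0001 | now [ 582.8 -342.6  174.4] yaw 2.954 j6 1.18 t 30.95 gap 94.3 F [-0.1  0.3 -0.6]
cast z36 c [564.2 -60.3] L 110 W 27 ang 1.499 px [ 45. 258.]
cast z36 c [ 583.2 -367. ] L 129 W 39 ang -0.186 px [303. 192.]
cast z36 c [ 698.4 -260.8] L 35 W 7 ang 1.536 px [178. 103.]
```

```bash
python3 -m creep '[{"tx":-0.028,"ty":0.15,"tz":0.115,"turn":0,"fingers":94},{"tx":-0.028,"ty":0.35,"tz":0.115,"turn":0,"fingers":94},{"tx":-0.028,"ty":0.55,"tz":0.115,"turn":0,"fingers":94},{"tx":-0.028,"ty":0.72,"tz":0.115,"turn":0,"fingers":94},{"tx":-0.028,"ty":0.81,"tz":0.115,"turn":0,"fingers":94},{"tx":-0.028,"ty":0.84,"tz":0.115,"turn":0,"fingers":94},{"tx":-0.028,"ty":0.84,"tz":0.115,"turn":0,"fingers":94}]'; python3 -m creep '[{"tx":0,"ty":0,"tz":0,"turn":0,"fingers":30},{"tx":0,"ty":0,"tz":0,"turn":0,"fingers":30},{"tx":0,"ty":0,"tz":0,"turn":0,"fingers":30},{"tx":0,"ty":0,"tz":0,"turn":0,"fingers":30},{"tx":0,"ty":0,"tz":0,"turn":0,"fingers":30},{"tx":0,"ty":0,"tz":0,"turn":0,"fingers":30},{"tx":0,"ty":0,"tz":0,"turn":0,"fingers":30},{"tx":0,"ty":0,"tz":0,"turn":0,"fingers":30},{"tx":0,"ty":0,"tz":0,"turn":0,"fingers":30}]' 50
```

```text
clock: 31.7
eef_pos: [582.6, -364.8, 10.1]
eef_rot: [-1.569, -0.017, 2.956]
wrist_force: [-0.2, 0.1, 0.0]
finger_gap: 93.8
clock: 32.6
eef_pos: [582.5, -365.2, 10.2]
eef_rot: [-1.569, -0.017, 2.955]
wrist_force: [-0.1, -3.7, -0.2]
finger_gap: 39.7
```

```bash
python3 -m creep '[{"tx":0,"ty":-0.1,"tz":0,"turn":0,"fingers":30},{"tx":0,"ty":-0.25,"tz":0,"turn":0,"fingers":30},{"tx":0,"ty":-0.45,"tz":0,"turn":0,"fingers":30},{"tx":0,"ty":-0.65,"tz":0,"turn":0,"fingers":30},{"tx":0.05,"ty":-0.85,"tz":-0.1,"turn":0,"fingers":30},{"tx":0.1,"ty":-0.97,"tz":-0.3,"turn":0,"fingers":30},{"tx":0.15,"ty":-0.97,"tz":-0.5,"turn":0,"fingers":30},{"tx":0.2,"ty":-0.97,"tz":-0.75,"turn":0,"fingers":30},{"tx":0.25,"ty":-0.97,"tz":-1,"turn":0,"fingers":30},{"tx":0.25,"ty":-0.97,"tz":-1,"turn":0,"fingers":30}]'; python3 -m creep '[{"tx":0.05,"ty":0,"tz":-0.2,"turn":-0.02,"fingers":30},{"tx":0.1,"ty":0,"tz":-0.4,"turn":-0.04,"fingers":30},{"tx":0.15,"ty":0,"tz":-0.6,"turn":-0.067,"fingers":30},{"tx":0.2,"ty":0,"tz":-0.8,"turn":-0.095,"fingers":30},{"tx":0.25,"ty":0,"tz":-1,"turn":-0.095,"fingers":30},{"tx":0.25,"ty":0,"tz":-1,"turn":-0.095,"fingers":30}]'
python3 - <<'E'
from h import *
go(542.5,195.5,28,1.683)
E
```

```text
clock: 33.6
eef_pos: [573.2, -154.0, 203.9]
eef_rot: [-1.571, -0.019, 2.96]
wrist_force: [-1.5, -1.4, -7.7]
finger_gap: 39.5
clock: 34.2
eef_pos: [559.0, 56.1, 204.0]
eef_rot: [-1.578, -0.02, -3.02]
wrist_force: [-0.0, 0.2, -7.5]
finger_gap: 39.8
go [542.5 195.5  28. ] tx -0.021 ty 0.885 tz -0.695 turn 0.0031 | now [559.   56.1 204. ] yaw -3.020 j6 1.48 t 34.20 gap 39.8 F [-0.   0.2 -7.5]
```

```bash
python3 -m creep '[{"tx":-0.02,"ty":0,"tz":-0.2,"turn":0,"fingers":30},{"tx":-0.02,"ty":0,"tz":-0.45,"turn":0,"fingers":30},{"tx":-0.02,"ty":0,"tz":-0.695,"turn":0,"fingers":30},{"tx":-0.02,"ty":0.1,"tz":-0.695,"turn":0,"fingers":30},{"tx":-0.02,"ty":0.3,"tz":-0.695,"turn":0,"fingers":30},{"tx":-0.02,"ty":0.5,"tz":-0.695,"turn":0,"fingers":30},{"tx":-0.02,"ty":0.7,"tz":-0.695,"turn":0,"fingers":30},{"tx":-0.02,"ty":0.8,"tz":-0.695,"turn":0,"fingers":30},{"tx":-0.02,"ty":0.86,"tz":-0.695,"turn":0,"fingers":30},{"tx":-0.02,"ty":0.88,"tz":-0.695,"turn":0,"fingers":30}]'; python3 -m creep '[{"tx":0,"ty":0.015,"tz":0,"turn":0,"fingers":30},{"tx":0,"ty":0.025,"tz":0,"turn":0,"fingers":30},{"tx":0,"ty":0.03,"tz":0,"turn":0,"fingers":30},{"tx":0,"ty":0.035,"tz":0,"turn":0,"fingers":30},{"tx":0,"ty":0.04,"tz":0,"turn":0,"fingers":30}]'
```

```text
clock: 35.2
eef_pos: [541.9, 195.0, 27.8]
eef_rot: [-1.578, -0.023, -3.02]
wrist_force: [-0.2, -1.1, -5.8]
finger_gap: 39.2
clock: 35.7
eef_pos: [541.9, 195.1, 20.1]
eef_rot: [-1.578, -0.022, -3.02]
wrist_force: [1.0, 0.2, -8.1]
finger_gap: 39.4
```

```bash
python3 -m creep '[{"tx":0,"ty":0.006,"tz":0,"turn":0,"fingers":30},{"tx":0,"ty":0.01,"tz":0,"turn":0,"fingers":30},{"tx":0,"ty":0.014,"tz":0,"turn":0,"fingers":30},{"tx":0,"ty":0.014,"tz":0,"turn":0,"fingers":30}]'
```

```text
clock: 36.1
eef_pos: [541.9, 195.2, 18.2]
eef_rot: [-1.578, -0.022, -3.02]
wrist_force: [-7.1, -2.1, 3.7]
finger_gap: 39.7
```

```bash
python3 -m creep '[{"tx":0,"ty":0,"tz":0,"turn":0,"fingers":52},{"tx":0,"ty":0,"tz":0,"turn":0,"fingers":52},{"tx":0,"ty":0,"tz":0,"turn":0,"fingers":52},{"tx":0,"ty":-0.05,"tz":0,"turn":0,"fingers":52},{"tx":0,"ty":-0.2,"tz":0,"turn":0,"fingers":52},{"tx":0,"ty":-0.4,"tz":0,"turn":0,"fingers":52},{"tx":0,"ty":-0.6,"tz":0,"turn":0,"fingers":94},{"tx":0,"ty":-0.8,"tz":0,"turn":0,"fingers":94},{"tx":0,"ty":-0.9,"tz":0.2,"turn":0,"fingers":94},{"tx":0.1,"ty":-0.9,"tz":0.45,"turn":0,"fingers":94},{"tx":0.2,"ty":-0.9,"tz":0.7,"turn":0,"fingers":94},{"tx":0.4,"ty":-0.9,"tz":1,"turn":0,"fingers":94},{"tx":0.4,"ty":-0.9,"tz":1,"turn":0,"fingers":94}]'
python3 - <<'E'
from h import *
c=cam("top");show("cast z36",castings(c,36));save(c,"t5.png",(140,110,420,310),2.8)
show("slab1",wood(c,10,36,24,(420,530),(-130,100)))
go(470,-20,5,-0.075)
E
```

```text
clock: 37.4
eef_pos: [489.5, -16.3, 199.3]
eef_rot: [-1.578, -0.021, -3.022]
wrist_force: [-0.2, -0.1, 0.0]
finger_gap: 94.1
cast z36 c [528.9 322.2] L 131 W 42 ang 0.117 px [185. 202.]
cast z36 c [536.6 260.4] L 132 W 41 ang 0.118 px [203. 200.]
cast z36 c [542. 194.] L 132 W 40 ang 0.128 px [222. 199.]
go [470 -20   5] tx 0.073 ty 0.974 tz 0.003 turn -0.4383 | now [488.7 -18.4 199.4] yaw -3.023 j6 1.34 t 37.45 gap 93.9 F [-0.5 -1.8  1.5]
```

View pics/t5.png

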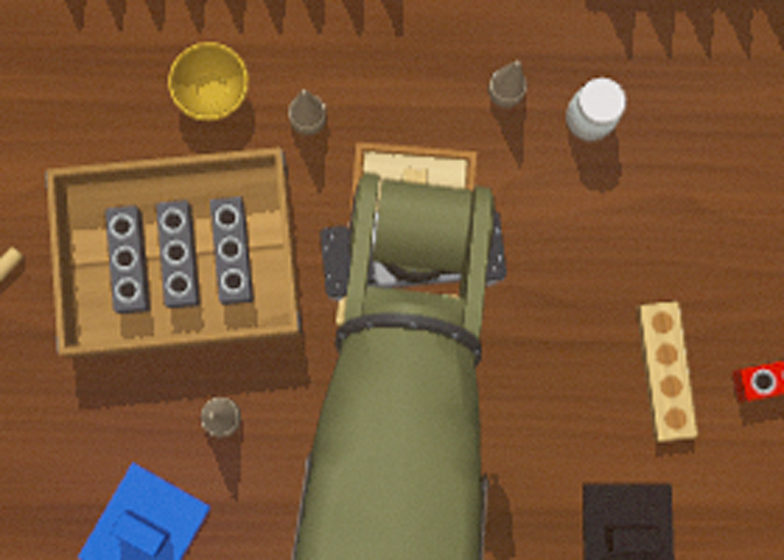

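All three castings are in the crate at (127,258), (178,252) and (231,248). Next is slab1.

```bash
python3 -m creep '[{"tx":0.073,"ty":0,"tz":0,"turn":-0.438,"fingers":74},{"tx":0.073,"ty":0,"tz":0,"turn":-0.438,"fingers":74},{"tx":0.073,"ty":0,"tz":0,"turn":-0.438,"fingers":74},{"tx":0.073,"ty":0,"tz":0,"turn":-0.438,"fingers":74},{"tx":0.073,"ty":0,"tz":0,"turn":-0.438,"fingers":74},{"tx":0.073,"ty":0,"tz":0,"turn":-0.438,"fingers":74},{"tx":0.073,"ty":0,"tz":0,"turn":-0.438,"fingers":74},{"tx":0.073,"ty":0,"tz":0,"turn":-0.438,"fingers":74},{"tx":0.073,"ty":0,"tz":0,"turn":-0.438,"fingers":74},{"tx":0.073,"ty":0,"tz":0,"turn":-0.438,"fingers":74},{"tx":0.073,"ty":0,"tz":0,"turn":-0.438,"fingers":74}]'
python3 - <<'E'
from h import *
c=cam("wrist");show("slab1",wood(c,14,36,24,(420,530),(-130,100)));save(c,"w6.png")
go(470,-20,5,-0.075)
E
```

```text
clock: 38.55
eef_pos: [474.3, -20.1, 200.3]
eef_rot: [-1.592, 0.002, -1.65]
wrist_force: [0.3, -0.5, 0.2]
finger_gap: 74.0
slab1 c [470.1 -22.1] L 167 W 50 ang 1.490 px [281. 192.]
go [470 -20   5] tx 0.003 ty 0.976 tz -0.000 turn -0.0015 | now [474.2 -20.1 200.1] yaw -1.650 j6 -0.04 t 38.60 gap 73.8 F [-0.8 -1.4 -0.5]
```

View pics/w6.png

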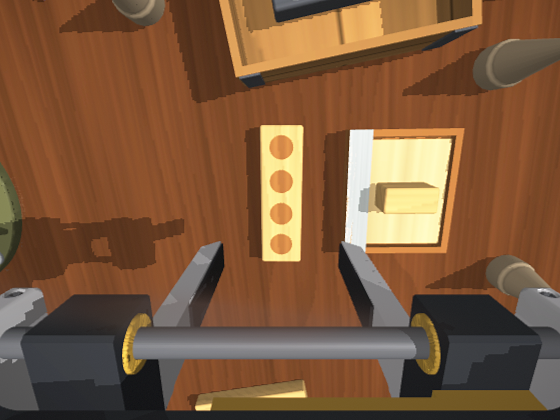

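```bash
python3 -m creep '[{"tx":0.01,"ty":0.2,"tz":0,"turn":0,"fingers":74},{"tx":0.01,"ty":0.45,"tz":0,"turn":0,"fingers":74},{"tx":0.01,"ty":0.65,"tz":0,"turn":0,"fingers":74},{"tx":0.01,"ty":0.85,"tz":0,"turn":0,"fingers":74},{"tx":0.01,"ty":0.95,"tz":0,"turn":0,"fingers":74},{"tx":0.01,"ty":0.976,"tz":0,"turn":0,"fingers":74},{"tx":0.01,"ty":0.976,"tz":0,"turn":0,"fingers":40},{"tx":0.01,"ty":0.976,"tz":0,"turn":0,"fingers":40},{"tx":0.01,"ty":0.976,"tz":0,"turn":0,"fingers":40},{"tx":0.01,"ty":0.976,"tz":0,"turn":0,"fingers":40},{"tx":0.01,"ty":0.976,"tz":0,"turn":0,"fingers":40},{"tx":0.01,"ty":0.976,"tz":0,"turn":0,"fingers":40},{"tx":0.01,"ty":0.976,"tz":0,"turn":0,"fingers":40}]' 30;python3 -m creep '[{"tx":0,"ty":-0.1,"tz":0,"turn":0,"fingers":40},{"tx":0,"ty":-0.25,"tz":0,"turn":0,"fingers":40},{"tx":0,"ty":-0.45,"tz":0,"turn":0,"fingers":40},{"tx":0,"ty":-0.65,"tz":0,"turn":0,"fingers":40},{"tx":-0.1,"ty":-0.85,"tz":0,"turn":0,"fingers":40},{"tx":-0.3,"ty":-0.97,"tz":0.1,"turn":0,"fingers":40},{"tx":-0.55,"ty":-0.97,"tz":0.2,"turn":0,"fingers":40},{"tx":-0.75,"ty":-0.97,"tz":0.3,"turn":-0.03,"fingers":40},{"tx":-1,"ty":-0.97,"tz":0.4,"turn":-0.06,"fingers":40},{"tx":-1,"ty":-0.97,"tz":0.4,"turn":-0.06,"fingers":40}]'
python3 - <<'E'
from h import *
go(574.7,266.5,60,0.112)
E
```

```text
clock: 39.9
eef_pos: [470.6, -21.4, 6.1]
eef_rot: [-1.59, 0.002, -1.651]
wrist_force: [-1.1, 0.5, 8.9]
finger_gap: 50.0
clock: 40.9
eef_pos: [570.7, 175.1, 198.2]
eef_rot: [-1.59, 0.006, -1.456]
wrist_force: [-0.8, -0.5, -2.5]
finger_gap: 49.9
go [574.7 266.5  60. ] tx -0.448 ty 0.692 tz 0.086 turn 0.0010 | now [570.7 175.1 198.2] yaw -1.456 j6 0.12 t 40.90 gap 49.9 F [-0.8 -0.5 -2.5]
```

```bash
python3 -m creep '[{"tx":-0.2,"ty":0,"tz":0.04,"turn":0,"fingers":40},{"tx":-0.448,"ty":0.1,"tz":0.086,"turn":0,"fingers":40},{"tx":-0.448,"ty":0.3,"tz":0.086,"turn":0,"fingers":40},{"tx":-0.448,"ty":0.5,"tz":0.086,"turn":0,"fingers":40},{"tx":-0.448,"ty":0.63,"tz":0.086,"turn":0,"fingers":40},{"tx":-0.448,"ty":0.692,"tz":0.086,"turn":0,"fingers":40},{"tx":-0.448,"ty":0.7,"tz":0.086,"turn":0,"fingers":40},{"tx":-0.448,"ty":0.71,"tz":0.086,"turn":0,"fingers":40},{"tx":-0.448,"ty":0.72,"tz":0.086,"turn":0,"fingers":40},{"tx":-0.448,"ty":0.73,"tz":0.086,"turn":0,"fingers":40},{"tx":-0.448,"ty":0.735,"tz":0.086,"turn":0,"fingers":40},{"tx":-0.448,"ty":0.735,"tz":0.086,"turn":0,"fingers":40}]'
```

```text
clock: 42.1
eef_pos: [574.7, 266.6, 51.7]
eef_rot: [-1.59, 0.006, -1.456]
wrist_force: [-0.0, -0.7, -1.5]
finger_gap: 50.1
```

```bash
python3 -m creep '[{"tx":0,"ty":0.006,"tz":0,"turn":0,"fingers":40},{"tx":0,"ty":0.01,"tz":0,"turn":0,"fingers":40},{"tx":0,"ty":0.012,"tz":0,"turn":0,"fingers":40},{"tx":0,"ty":0.012,"tz":0,"turn":0,"fingers":64},{"tx":0,"ty":0.012,"tz":0,"turn":0,"fingers":64},{"tx":0,"ty":0.012,"tz":0,"turn":0,"fingers":64}]';python3 -m creep '[{"tx":0,"ty":-0.1,"tz":0,"turn":0,"fingers":64},{"tx":0,"ty":-0.3,"tz":0,"turn":0,"fingers":64},{"tx":0,"ty":-0.5,"tz":0,"turn":0,"fingers":64},{"tx":0,"ty":-0.75,"tz":0,"turn":0,"fingers":94},{"tx":0,"ty":-0.75,"tz":0,"turn":0,"fingers":94}]'
python3 - <<'E'
from h import *
c=cam("wrist");save(c,"w7.png")
go(407,-350,200,1.69)
c=cam("top");show("slab2",wood(c,10,36,24,(330,530),(-450,-280)))
E
```

```text
clock: 42.7
eef_pos: [574.7, 266.6, 49.3]
eef_rot: [-1.59, 0.006, -1.456]
wrist_force: [0.2, 0.8, 0.6]
finger_gap: 64.0
clock: 43.2
eef_pos: [579.7, 266.9, 206.7]
eef_rot: [-1.579, 0.009, -1.455]
wrist_force: [0.2, 0.0, 0.0]
finger_gap: 76.6
go [ 407 -350  200] tx 2.963 ty 0.006 tz -1.208 turn 0.4988 | now [578.7 266.5 202.8] yaw -1.455 j6 0.25 t 43.25 gap 80.3 F [ 0.4  0.4 -1.3]
slab2 c [ 406.4 -345.3] L 158 W 60 ang 0.121 px [377. 240.]
```

View pics/w7.png

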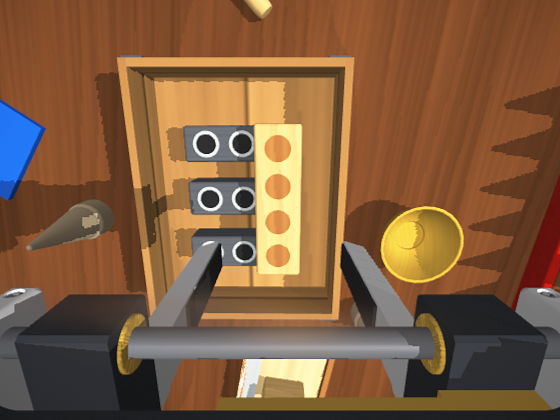

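```bash
python3 -m creep '[{"tx":1,"ty":0,"tz":-0.4,"turn":0,"fingers":94},{"tx":1,"ty":0,"tz":-0.4,"turn":0,"fingers":94},{"tx":1,"ty":0,"tz":-0.4,"turn":0,"fingers":94},{"tx":1,"ty":0,"tz":-0.4,"turn":0,"fingers":94},{"tx":1,"ty":0,"tz":-0.4,"turn":0,"fingers":94}]';python3 -m creep '[{"tx":1,"ty":0,"tz":-0.4,"turn":0,"fingers":94},{"tx":1,"ty":0,"tz":-0.4,"turn":0,"fingers":94},{"tx":1,"ty":0,"tz":-0.4,"turn":0,"fingers":94},{"tx":1,"ty":0,"tz":-0.4,"turn":0,"fingers":94},{"tx":1,"ty":0,"tz":-0.4,"turn":0,"fingers":94}]'; python3 -m creep '[{"tx":1,"ty":0,"tz":-0.4,"turn":0.499,"fingers":94},{"tx":1,"ty":0,"tz":-0.4,"turn":0.499,"fingers":94},{"tx":1,"ty":0,"tz":-0.4,"turn":0.499,"fingers":94},{"tx":1,"ty":0,"tz":-0.4,"turn":0.499,"fingers":94},{"tx":1,"ty":0,"tz":-0.4,"turn":0.499,"fingers":94},{"tx":1,"ty":0,"tz":-0.4,"turn":0.499,"fingers":94},{"tx":1,"ty":0,"tz":-0.4,"turn":0.499,"fingers":94},{"tx":1,"ty":0,"tz":-0.4,"turn":0.499,"fingers":94},{"tx":1,"ty":0,"tz":-0.4,"turn":0.499,"fingers":94},{"tx":1,"ty":0,"tz":-0.4,"turn":0.499,"fingers":94},{"tx":1,"ty":0,"tz":-0.4,"turn":0.499,"fingers":94},{"tx":1,"ty":0,"tz":-0.4,"turn":0.499,"fingers":94}]'
python3 - <<'E'
from h import *
c=cam("wrist");save(c,"w8.png")
show("slab2",wood(c,14,36,24,(300,530),(-450,-270)))
go(407,-348,6,1.69)
E
```

```text
clock: 43.8
eef_pos: [519.8, 55.0, 198.6]
eef_rot: [-1.59, 0.006, -1.458]
wrist_force: [0.6, 1.1, -0.2]
finger_gap: 93.8
clock: 44.3
eef_pos: [461.4, -155.4, 197.6]
eef_rot: [-1.592, 0.007, -1.461]
wrist_force: [-0.2, 0.5, -0.4]
finger_gap: 93.8
clock: 45.5
eef_pos: [404.0, -362.4, 196.5]
eef_rot: [-1.58, -0.023, -3.029]
wrist_force: [-1.0, -0.3, 0.2]
finger_gap: 94.2
slab2 c [ 383.4 -446.9] L 47 W 17 ang 0.172 px [348. 215.]
slab2 c [ 401.4 -351.1] L 168 W 50 ang 0.120 px [272. 188.]
go [ 407 -348    6] tx -0.044 ty 0.954 tz -0.062 turn -0.0012 | now [ 404.  -362.5  196.8] yaw -3.026 j6 0.67 t 45.55 gap 94.2 F [-0.1  0.9 -0.4]
```

View pics/w8.png

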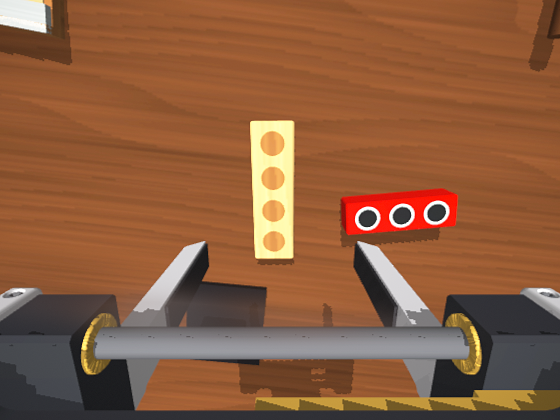

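```bash
python3 -m creep '[{"tx":-0.017,"ty":0.2,"tz":-0.05,"turn":0,"fingers":80},{"tx":-0.017,"ty":0.45,"tz":-0.05,"turn":0,"fingers":80},{"tx":-0.017,"ty":0.65,"tz":-0.05,"turn":0,"fingers":80},{"tx":-0.017,"ty":0.85,"tz":-0.05,"turn":0,"fingers":80},{"tx":-0.017,"ty":0.93,"tz":-0.05,"turn":0,"fingers":80},{"tx":-0.017,"ty":0.954,"tz":-0.05,"turn":0,"fingers":80},{"tx":-0.017,"ty":0.954,"tz":-0.05,"turn":0,"fingers":40},{"tx":-0.017,"ty":0.954,"tz":-0.05,"turn":0,"fingers":40},{"tx":-0.017,"ty":0.954,"tz":-0.05,"turn":0,"fingers":40},{"tx":-0.017,"ty":0.954,"tz":-0.05,"turn":0,"fingers":40},{"tx":-0.017,"ty":0.954,"tz":-0.05,"turn":0,"fingers":40},{"tx":-0.017,"ty":0.954,"tz":-0.05,"turn":0,"fingers":40},{"tx":-0.017,"ty":0.954,"tz":-0.05,"turn":0,"fingers":40},{"tx":-0.017,"ty":0.954,"tz":-0.05,"turn":0,"fingers":40}]' 30
python3 - <<'E'
from h import *
go(495.3,257.5,200,0.112)
E
```

```text
clock: 46.95
eef_pos: [402.1, -351.4, 6.8]
eef_rot: [-1.578, -0.022, -3.026]
wrist_force: [-0.5, 1.0, 6.9]
finger_gap: 49.3
go [495.3 257.5 200. ] tx -0.793 ty -0.960 tz -2.978 turn -0.4988 | now [ 402.1 -351.4    6.8] yaw -3.026 j6 0.68 t 46.95 gap 49.3 F [-0.5  1.   6.9]
```

```bash
python3 -m creep '[{"tx":0,"ty":-0.1,"tz":0,"turn":0,"fingers":40},{"tx":0,"ty":-0.25,"tz":0,"turn":0,"fingers":40},{"tx":0,"ty":-0.45,"tz":0,"turn":0,"fingers":40},{"tx":0,"ty":-0.65,"tz":0,"turn":0,"fingers":40},{"tx":-0.05,"ty":-0.85,"tz":-0.1,"turn":0,"fingers":40},{"tx":-0.1,"ty":-0.96,"tz":-0.3,"turn":0,"fingers":40},{"tx":-0.15,"ty":-0.96,"tz":-0.5,"turn":0,"fingers":40},{"tx":-0.2,"ty":-0.96,"tz":-0.75,"turn":0,"fingers":40},{"tx":-0.27,"ty":-0.96,"tz":-1,"turn":0,"fingers":40},{"tx":-0.27,"ty":-0.96,"tz":-1,"turn":0,"fingers":40}]'; python3 -m creep '[{"tx":-0.05,"ty":0,"tz":-0.2,"turn":-0.04,"fingers":40},{"tx":-0.1,"ty":0,"tz":-0.4,"turn":-0.08,"fingers":40},{"tx":-0.15,"ty":0,"tz":-0.6,"turn":-0.12,"fingers":40},{"tx":-0.2,"ty":0,"tz":-0.8,"turn":-0.16,"fingers":40},{"tx":-0.27,"ty":0,"tz":-1,"turn":-0.21,"fingers":40},{"tx":-0.27,"ty":0,"tz":-1,"turn":-0.25,"fingers":40},{"tx":-0.27,"ty":0,"tz":-1,"turn":-0.3,"fingers":40},{"tx":-0.27,"ty":0,"tz":-1,"turn":-0.34,"fingers":40},{"tx":-0.27,"ty":0,"tz":-1,"turn":-0.38,"fingers":40},{"tx":-0.27,"ty":0,"tz":-1,"turn":-0.42,"fingers":40},{"tx":-0.27,"ty":0,"tz":-1,"turn":-0.46,"fingers":40},{"tx":-0.27,"ty":0,"tz":-1,"turn":-0.499,"fingers":40},{"tx":-0.27,"ty":0,"tz":-1,"turn":-0.499,"fingers":40}]'
python3 - <<'E'
from h import *
go(495.3,257.5,200,0.112)
E
```

```text
clock: 47.95
eef_pos: [437.2, -143.3, 199.5]
eef_rot: [-1.579, -0.021, -3.021]
wrist_force: [-0.1, 0.0, -1.6]
finger_gap: 49.5
clock: 49.25
eef_pos: [467.0, 61.3, 199.9]
eef_rot: [-1.592, 0.008, -1.452]
wrist_force: [-0.8, 0.6, -1.3]
finger_gap: 49.9
go [495.3 257.5 200. ] tx -0.957 ty 0.002 tz 0.257 turn 0.0021 | now [467.   61.3 199.9] yaw -1.452 j6 -0.07 t 49.25 gap 49.9 F [-0.8  0.6 -1.3]
```

```bash
python3 -m creep '[{"tx":-0.2,"ty":0,"tz":0.06,"turn":0,"fingers":40},{"tx":-0.45,"ty":0,"tz":0.12,"turn":0,"fingers":40},{"tx":-0.7,"ty":0,"tz":0.2,"turn":0,"fingers":40},{"tx":-0.957,"ty":0,"tz":0.257,"turn":0,"fingers":40},{"tx":-0.957,"ty":0,"tz":0.257,"turn":0,"fingers":40}]'
python3 - <<'E'
from h import *
go(495.3,257.5,60,0.112)
c=cam("wrist");save(c,"w9.png")
E
```

```text
clock: 49.75
eef_pos: [495.1, 261.3, 199.7]
eef_rot: [-1.593, 0.009, -1.453]
wrist_force: [-0.1, 0.5, -2.2]
finger_gap: 49.5
go [495.3 257.5  60. ] tx 0.025 ty 0.698 tz 0.014 turn 0.0019 | now [495.1 261.3 199.7] yaw -1.453 j6 0.29 t 49.75 gap 49.5 F [-0.1  0.5 -2.2]
```

View pics/w9.png

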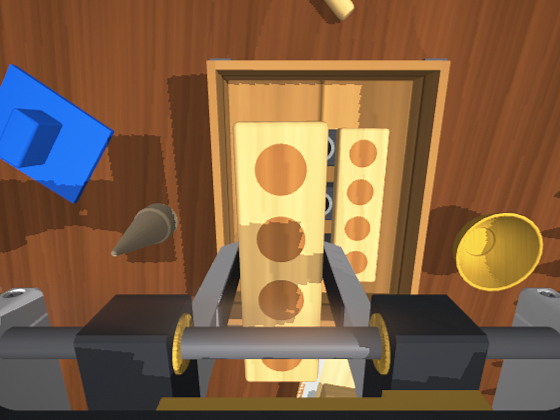

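```bash
python3 -m creep '[{"tx":0.025,"ty":0.15,"tz":0.014,"turn":0,"fingers":40},{"tx":0.025,"ty":0.35,"tz":0.014,"turn":0,"fingers":40},{"tx":0.025,"ty":0.55,"tz":0.014,"turn":0,"fingers":40},{"tx":0.025,"ty":0.65,"tz":0.014,"turn":0,"fingers":40},{"tx":0.025,"ty":0.7,"tz":0.014,"turn":0,"fingers":40},{"tx":0.025,"ty":0.72,"tz":0.014,"turn":0,"fingers":40},{"tx":0.025,"ty":0.735,"tz":0.014,"turn":0,"fingers":40},{"tx":0.025,"ty":0.745,"tz":0.014,"turn":0,"fingers":40},{"tx":0.025,"ty":0.75,"tz":0.014,"turn":0,"fingers":40},{"tx":0.025,"ty":0.75,"tz":0.014,"turn":0,"fingers":40}]'
```

```text
clock: 50.8
eef_pos: [495.7, 256.4, 51.1]
eef_rot: [-1.591, 0.009, -1.453]
wrist_force: [-1.4, -1.0, 7.3]
finger_gap: 50.0
```

Contact with the castings; release and retreat, going towards the holder.

```bash
python3 -m creep '[{"tx":0,"ty":0,"tz":0,"turn":0,"fingers":60},{"tx":0,"ty":0,"tz":0,"turn":0,"fingers":60},{"tx":0,"ty":0,"tz":0,"turn":0,"fingers":60},{"tx":0,"ty":-0.1,"tz":0,"turn":0,"fingers":60},{"tx":0,"ty":-0.3,"tz":0,"turn":0,"fingers":60},{"tx":0,"ty":-0.55,"tz":0,"turn":0,"fingers":60},{"tx":0,"ty":-0.75,"tz":0,"turn":0,"fingers":90},{"tx":0,"ty":-0.75,"tz":0,"turn":0,"fingers":90}]'
python3 - <<'E'
from h import *
c=cam("wrist");save(c,"w10.png")
show("slabs",wood(c,58,80,68,(435,640),(160,370)))
W=worldmap(c)
go(615,-31,200,1.50)
E
```

```text
clock: 51.6
eef_pos: [500.6, 256.2, 206.8]
eef_rot: [-1.582, 0.011, -1.453]
wrist_force: [0.7, -0.8, -0.2]
finger_gap: 72.5
slabs c [495.5 255. ] L 168 W 50 ang -1.452 px [277. 198.]
slabs c [573.4 266. ] L 168 W 51 ang -1.456 px [349. 197.]
slabs c [636.9 315.3] L 110 W 15 ang -1.454 px [417. 159.]
go [615 -31 200] tx 1.492 ty -0.003 tz 0.404 turn -0.4398 | now [499.7 255.8 203.5] yaw -1.453 j6 0.28 t 51.65 gap 76.4 F [-0.7  0.2 -0.9]
```

View pics/w10.png

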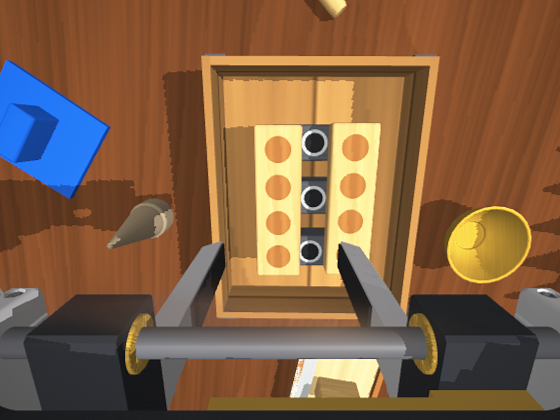

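```bash
python3 -m creep '[{"tx":0.25,"ty":0,"tz":0.06,"turn":0,"fingers":70},{"tx":0.5,"ty":0,"tz":0.13,"turn":0,"fingers":70},{"tx":0.75,"ty":0,"tz":0.2,"turn":0,"fingers":70},{"tx":1,"ty":0,"tz":0.25,"turn":0,"fingers":70},{"tx":1,"ty":0,"tz":0.25,"turn":0,"fingers":70}]';python3 -m creep '[{"tx":0.492,"ty":0,"tz":0.154,"turn":-0.44,"fingers":70},{"tx":0.492,"ty":0,"tz":0.154,"turn":-0.44,"fingers":70},{"tx":0.492,"ty":0,"tz":0.154,"turn":-0.44,"fingers":70},{"tx":0.492,"ty":0,"tz":0.154,"turn":-0.44,"fingers":70},{"tx":0.492,"ty":0,"tz":0.154,"turn":-0.44,"fingers":70},{"tx":0.492,"ty":0,"tz":0.154,"turn":-0.44,"fingers":70},{"tx":0.492,"ty":0,"tz":0.154,"turn":-0.44,"fingers":70},{"tx":0.492,"ty":0,"tz":0.154,"turn":-0.44,"fingers":70},{"tx":0.492,"ty":0,"tz":0.154,"turn":-0.44,"fingers":70},{"tx":0.492,"ty":0,"tz":0.154,"turn":-0.44,"fingers":70},{"tx":0.492,"ty":0,"tz":0.154,"turn":-0.44,"fingers":70},{"tx":0.492,"ty":0,"tz":0.154,"turn":-0.44,"fingers":70}]'
python3 - <<'E'
from h import *
c=cam("wrist");save(c,"w11.png")
show("handle",wood(c,44,66,54,(540,700),(-120,60)))
show("board",wood(c,10,16,14,(540,720),(-130,70)))
show("lip",castings(c,28))
go(637,-32,20,1.502)
E
```

```text
clock: 52.15
eef_pos: [573.4, 58.6, 198.8]
eef_rot: [-1.589, 0.009, -1.457]
wrist_force: [0.0, 0.8, -0.8]
finger_gap: 70.1
clock: 53.35
eef_pos: [614.9, -35.3, 196.4]
eef_rot: [-1.565, 0.021, -0.076]
wrist_force: [0.2, -1.1, 0.2]
finger_gap: 70.2
handle c [613.3 -31.1] L 60 W 29 ang -0.062 px [284. 202.]
board c [624.8 -31.7] L 139 W 97 ang 1.506 px [279. 202.]
lip c [ 703.6 -265.7] L 54 W 18 ang -1.066 px [106. 280.]
lip c [656.8 141.5] L 47 W 17 ang 0.933 px [427. 222.]
lip c [561.8 -27.6] L 154 W 26 ang 1.516 px [293. 153.]
lip c [538.2 257.6] L 47 W 31 ang -1.449 px [538. 111.]
lip c [542.1 197. ] L 134 W 57 ang 0.122 px [473. 117.]
lip c [445.9 116.1] L 38 W 22 ang -1.075 px [414.  29.]
go [637 -32  20] tx 0.127 ty 0.881 tz 0.020 turn -0.0022 | now [615.  -35.3 196.7] yaw -0.076 j6 -1.62 t 53.40 gap 69.8 F [0.1 0.  0. ]
```

View pics/w11.png

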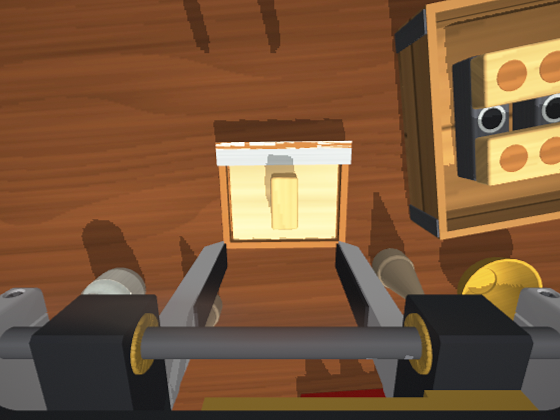

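Run:
```python
from h import *
go(633.5,-32.4,18,1.506)
```

```text
go [633.5 -32.4  18. ] tx 0.109 ty 0.891 tz 0.016 turn -0.0035 | now [615.  -35.3 196.7] yaw -0.076 j6 -1.62 t 53.40 gap 69.8 F [0.1 0.  0. ]
```

```bash
python3 -m creep '[{"tx":0.109,"ty":0.2,"tz":0.016,"turn":-0.0035,"fingers":70},{"tx":0.109,"ty":0.4,"tz":0.016,"turn":-0.0035,"fingers":70},{"tx":0.109,"ty":0.6,"tz":0.016,"turn":-0.0035,"fingers":70},{"tx":0.109,"ty":0.75,"tz":0.016,"turn":-0.0035,"fingers":70},{"tx":0.109,"ty":0.84,"tz":0.016,"turn":-0.0035,"fingers":70},{"tx":0.109,"ty":0.87,"tz":0.016,"turn":-0.0035,"fingers":70},{"tx":0.109,"ty":0.87,"tz":0.016,"turn":-0.0035,"fingers":70}]'
python3 - <<'E'
from h import *
go(633.5,-32.4,18,1.506)
c=cam("wrist");save(c,"w12.png")
E
```

```text
clock: 54.1
eef_pos: [633.3, -32.4, 21.8]
eef_rot: [-1.564, 0.021, -0.065]
wrist_force: [-0.8, -0.1, 0.1]
finger_gap: 70.0
go [633.5 -32.4  18. ] tx 0.002 ty 0.019 tz 0.000 turn -0.0002 | now [633.3 -32.4  21.8] yaw -0.065 j6 -1.62 t 54.10 gap 70.0 F [-0.8 -0.1  0.1]
```

View pics/w12.png

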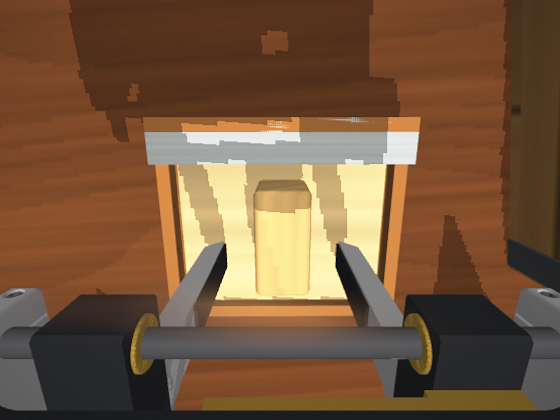

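```bash
python3 -m creep '[{"tx":0,"ty":0.015,"tz":0,"turn":0,"fingers":20},{"tx":0,"ty":0.015,"tz":0,"turn":0,"fingers":20},{"tx":0,"ty":0.015,"tz":0,"turn":0,"fingers":20},{"tx":0,"ty":0.015,"tz":0,"turn":0,"fingers":20},{"tx":0,"ty":0.015,"tz":0,"turn":0,"fingers":20},{"tx":0,"ty":0.015,"tz":0,"turn":0,"fingers":20},{"tx":0,"ty":0.015,"tz":0,"turn":0,"fingers":20},{"tx":0,"ty":0.015,"tz":0,"turn":0,"fingers":20},{"tx":0,"ty":0.015,"tz":0,"turn":0,"fingers":20}]' 8
```

```text
clock: 55.05
eef_pos: [633.8, -32.5, 20.1]
eef_rot: [-1.565, 0.02, -0.065]
wrist_force: [-1.5, 0.7, 2.9]
finger_gap: 30.3
```

```bash
python3 -m creep '[{"tx":-0.005,"ty":-0.01,"tz":0,"turn":0,"fingers":20},{"tx":-0.01,"ty":-0.02,"tz":0,"turn":0,"fingers":20},{"tx":-0.015,"ty":-0.03,"tz":0,"turn":0,"fingers":20},{"tx":-0.02,"ty":-0.04,"tz":0,"turn":0,"fingers":20},{"tx":-0.025,"ty":-0.05,"tz":0,"turn":0,"fingers":20},{"tx":-0.025,"ty":-0.05,"tz":0,"turn":0,"fingers":20}]'
python3 - <<'E'
from h import *
c=cam("wrist");save(c,"w13.png")
c=cam("scene");save(c,"s13.png",(240,190,400,320),4.5)
E
```

```text
clock: 55.65
eef_pos: [628.9, -32.2, 30.4]
eef_rot: [-1.565, 0.02, -0.065]
wrist_force: [0.4, -0.2, -1.4]
finger_gap: 29.6
```

View pics/w13.png

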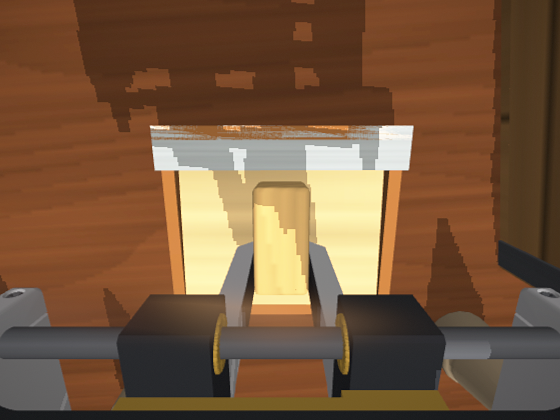

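View pics/s13.png

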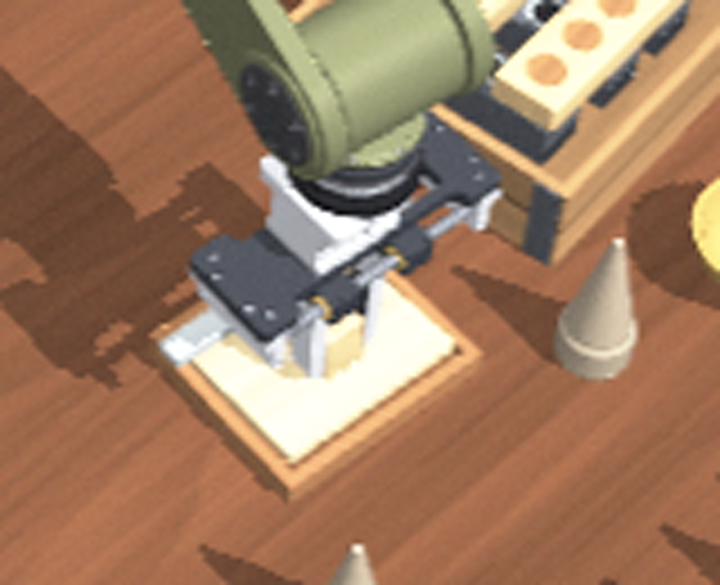

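```bash
python3 -m creep '[{"tx":-0.005,"ty":-0.01,"tz":0,"turn":0,"fingers":20},{"tx":-0.01,"ty":-0.02,"tz":0,"turn":0,"fingers":20},{"tx":-0.015,"ty":-0.03,"tz":0,"turn":0,"fingers":20},{"tx":-0.02,"ty":-0.04,"tz":0,"turn":0,"fingers":20},{"tx":-0.02,"ty":-0.04,"tz":0,"turn":0,"fingers":20}]'
python3 - <<'E'
from h import *
c=cam("wrist");save(c,"w14.png");W=worldmap(c)
m=(W[...,1]>-80)&(W[...,1]<20)&(W[...,0]>570)&(W[...,0]<625)&(W[...,2]<42)&(W[...,2]>4)&(np.abs(W[...,1]+31)>20)
P=W[m];A=np.c_[P[:,:2],np.ones(len(P))];k=np.linalg.lstsq(A,P[:,2],rcond=None)[0];print(len(P),k,"tilt deg",np.degrees(np.arctan(np.hypot(k[0],k[1]))))
c=cam("scene");save(c,"s14.png",(240,190,400,320),4.5)
E
```

```text
clock: 56.25
eef_pos: [625.2, -32.0, 38.7]
eef_rot: [-1.565, 0.019, -0.065]
wrist_force: [-0.0, -0.3, -2.6]
finger_gap: 30.1
7280 [ 1.43862610e-01  2.51007929e-03 -5.98269236e+01] tilt deg 8.18778035846054
```

View pics/w14.png

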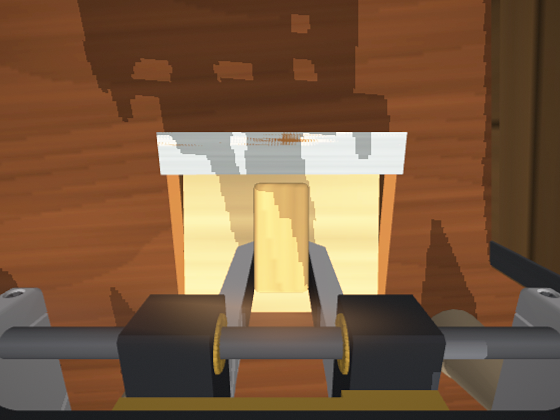

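View pics/s14.png

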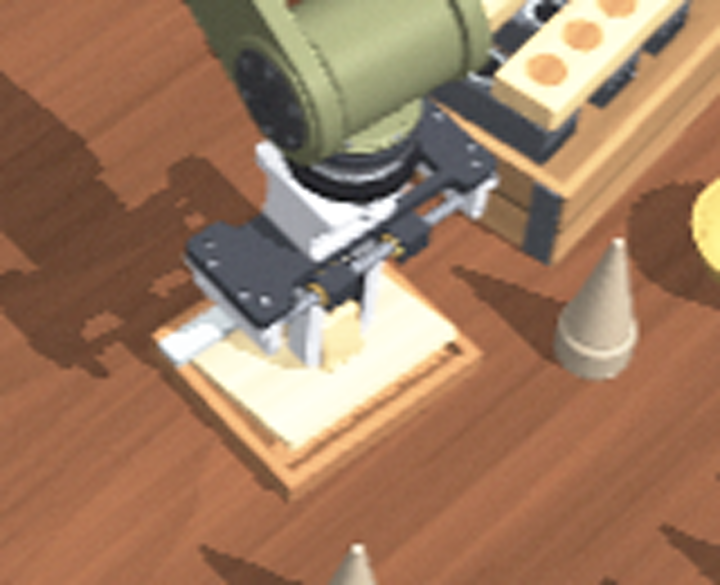

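```bash
python3 -m creep '[{"tx":0.03,"ty":0,"tz":0,"turn":0,"fingers":20},{"tx":0.06,"ty":0,"tz":0,"turn":0,"fingers":20},{"tx":0.09,"ty":0,"tz":0,"turn":0,"fingers":20},{"tx":0.12,"ty":0,"tz":0,"turn":0,"fingers":20},{"tx":0.15,"ty":0,"tz":0,"turn":0,"fingers":20},{"tx":0.18,"ty":0,"tz":0,"turn":0,"fingers":20},{"tx":0.21,"ty":0,"tz":0,"turn":0,"fingers":20},{"tx":0.24,"ty":0,"tz":0,"turn":0,"fingers":20},{"tx":0.24,"ty":0,"tz":0,"turn":0,"fingers":20}]'
python3 - <<'E'
from h import *
c=cam("wrist");save(c,"w15.png")
c=cam("scene");save(c,"s15.png",(240,190,400,320),4.5)
E
```

```text
clock: 57.25
eef_pos: [673.9, -35.2, 37.6]
eef_rot: [-1.565, 0.018, -0.065]
wrist_force: [-0.4, 0.2, -0.5]
finger_gap: 30.0
```

View pics/w15.png

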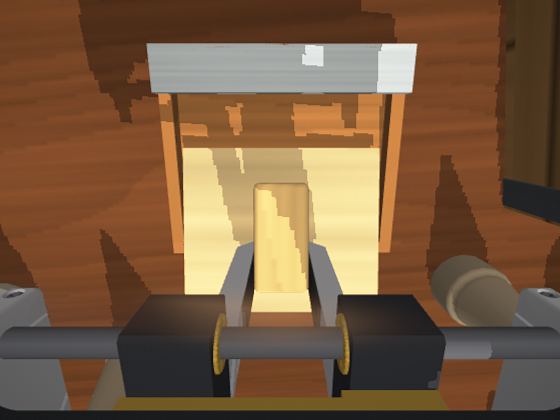

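View pics/s15.png

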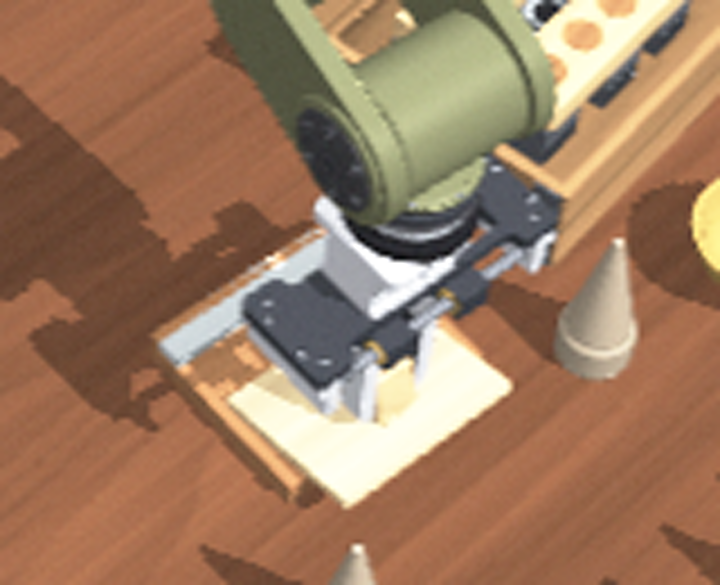

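```bash
python3 -m creep '[{"tx":0,"ty":-0.05,"tz":0,"turn":0,"fingers":20},{"tx":0,"ty":-0.15,"tz":0,"turn":0,"fingers":20},{"tx":0,"ty":-0.3,"tz":0,"turn":0,"fingers":20},{"tx":0,"ty":-0.5,"tz":0,"turn":0,"fingers":20},{"tx":0,"ty":-0.7,"tz":0,"turn":0,"fingers":20},{"tx":0,"ty":-0.85,"tz":0,"turn":0,"fingers":20},{"tx":0,"ty":-0.85,"tz":0,"turn":0,"fingers":20}]' 14
python3 - <<'E'
from h import *
go(554.4,262.7,200,1.683)
c=cam("wrist");save(c,"w16.png")
E
```

```text
clock: 58.05
eef_pos: [677.6, -36.6, 213.7]
eef_rot: [-1.565, 0.011, -0.065]
wrist_force: [0.4, 0.7, -0.5]
finger_gap: 29.9
go [554.4 262.7 200. ] tx -0.712 ty 0.084 tz 1.452 turn -0.0565 | now [677.6 -36.6 213.7] yaw -0.065 j6 -1.62 t 58.05 gap 29.9 F [ 0.4  0.7 -0.5]
```

View pics/w16.png

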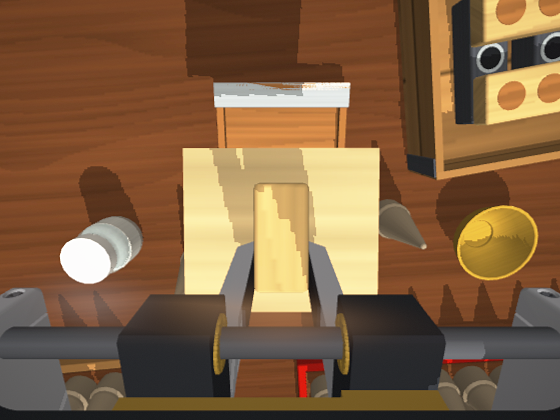

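```bash
python3 -m creep '[{"tx":-0.1,"ty":0,"tz":0.2,"turn":0,"fingers":20},{"tx":-0.2,"ty":0,"tz":0.4,"turn":0,"fingers":20},{"tx":-0.3,"ty":0,"tz":0.6,"turn":0,"fingers":20},{"tx":-0.4,"ty":0,"tz":0.8,"turn":-0.03,"fingers":20},{"tx":-0.5,"ty":0,"tz":1,"turn":-0.056,"fingers":20},{"tx":-0.5,"ty":0,"tz":1,"turn":-0.056,"fingers":20}]'
python3 - <<'E'
from h import *
go(554.4,262.7,200,1.683)
E
```

```text
clock: 58.7
eef_pos: [587.7, 173.8, 212.0]
eef_rot: [-1.562, 0.015, 0.118]
wrist_force: [1.6, -0.3, -1.7]
finger_gap: 30.1
go [554.4 262.7 200. ] tx -0.112 ty 0.066 tz 0.460 turn 0.0019 | now [587.7 173.8 212. ] yaw 0.118 j6 -1.47 t 58.70 gap 30.1 F [ 1.6 -0.3 -1.7]
```

```bash
python3 -m creep '[{"tx":-0.05,"ty":0,"tz":0.2,"turn":0,"fingers":20},{"tx":-0.112,"ty":0,"tz":0.46,"turn":0,"fingers":20},{"tx":-0.112,"ty":0.1,"tz":0.46,"turn":0,"fingers":20},{"tx":-0.112,"ty":0.25,"tz":0.46,"turn":0,"fingers":20},{"tx":-0.112,"ty":0.4,"tz":0.46,"turn":0,"fingers":20},{"tx":-0.112,"ty":0.5,"tz":0.46,"turn":0,"fingers":20},{"tx":-0.112,"ty":0.54,"tz":0.46,"turn":0,"fingers":20},{"tx":-0.112,"ty":0.54,"tz":0.46,"turn":0,"fingers":20}]'
python3 - <<'E'
from h import *
go(554.4,262.7,83,1.683)
c=cam("scene");save(c,"s17.png",(270,120,450,260),4.2)
E
```

```text
clock: 59.5
eef_pos: [552.3, 262.7, 103.9]
eef_rot: [-1.562, 0.018, 0.118]
wrist_force: [-0.6, 0.3, -1.0]
finger_gap: 29.8
go [554.4 262.7  83. ] tx 0.012 ty 0.104 tz -0.002 turn 0.0017 | now [552.3 262.7 103.9] yaw 0.118 j6 -1.31 t 59.50 gap 29.8 F [-0.6  0.3 -1. ]
```

View pics/s17.png

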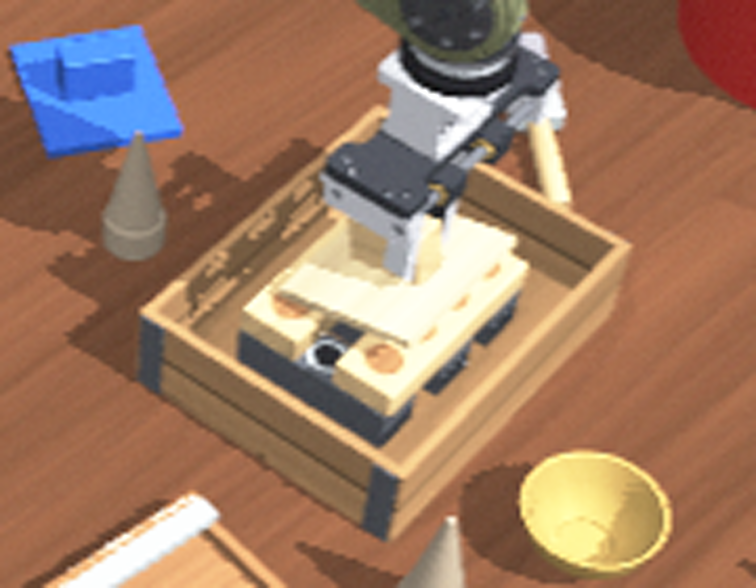

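```bash
python3 -m creep '[{"tx":0.005,"ty":0.03,"tz":0,"turn":0,"fingers":20},{"tx":0.01,"ty":0.045,"tz":0,"turn":0,"fingers":20},{"tx":0.015,"ty":0.06,"tz":0,"turn":0,"fingers":20},{"tx":0.02,"ty":0.075,"tz":0,"turn":0,"fingers":20},{"tx":0.025,"ty":0.09,"tz":0,"turn":0,"fingers":20},{"tx":0.028,"ty":0.1,"tz":0,"turn":0,"fingers":20},{"tx":0.028,"ty":0.1,"tz":0,"turn":0,"fingers":20}]' 7
```

```text
clock: 60.25
eef_pos: [558.0, 263.8, 84.8]
eef_rot: [-1.562, 0.017, 0.118]
wrist_force: [0.2, -0.3, -0.2]
finger_gap: 29.9
```

```bash
python3 -m creep '[{"tx":0,"ty":0.008,"tz":0,"turn":0,"fingers":20},{"tx":0,"ty":0.012,"tz":0,"turn":0,"fingers":20},{"tx":0,"ty":0.012,"tz":0,"turn":0,"fingers":20}]'
python3 - <<'E'
from h import *
c=cam("wrist");save(c,"w18.png")
c=cam("scene");save(c,"s18.png",(270,120,450,260),4.2)
E
```

```text
clock: 60.55
eef_pos: [558.1, 264.0, 82.7]
eef_rot: [-1.562, 0.016, 0.118]
wrist_force: [1.2, 2.0, 2.9]
finger_gap: 29.8
```

View pics/s18.png

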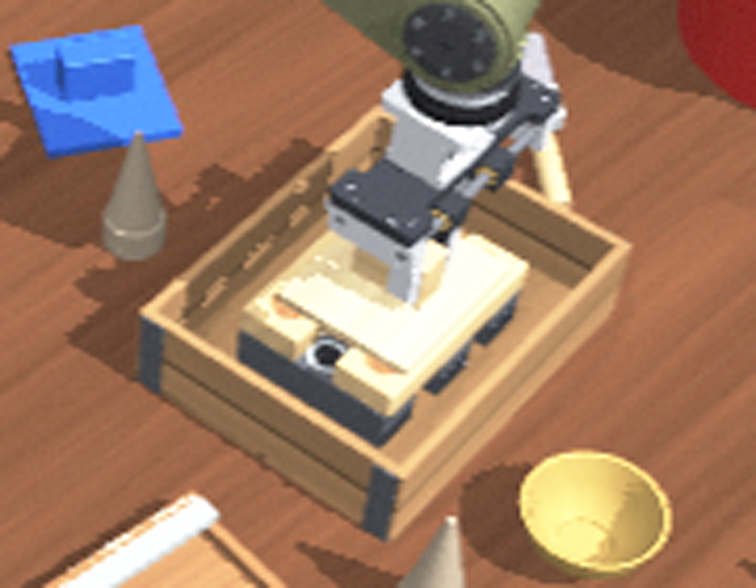

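View pics/w18.png

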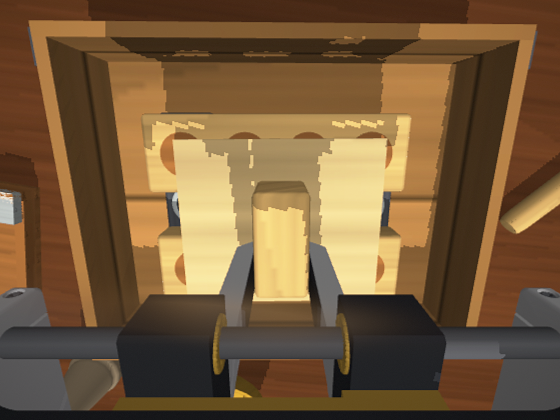

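Board is flat on the slabs; release and back off.

```bash
python3 -m creep '[{"tx":0,"ty":0,"tz":0,"turn":0,"fingers":60},{"tx":0,"ty":0,"tz":0,"turn":0,"fingers":60},{"tx":0,"ty":0,"tz":0,"turn":0,"fingers":60},{"tx":0,"ty":0,"tz":0,"turn":0,"fingers":60},{"tx":0,"ty":-0.1,"tz":0,"turn":0,"fingers":60},{"tx":0,"ty":-0.3,"tz":0,"turn":0,"fingers":60},{"tx":0,"ty":-0.5,"tz":0,"turn":0,"fingers":60},{"tx":0,"ty":-0.75,"tz":0,"turn":0,"fingers":60},{"tx":0,"ty":-0.9,"tz":0.5,"turn":0,"fingers":60},{"tx":0,"ty":-0.9,"tz":0.5,"turn":0,"fingers":60}]'; python3 -m creep '[{"tx":0,"ty":0,"tz":-1,"turn":0,"fingers":60},{"tx":0,"ty":0,"tz":-1,"turn":0,"fingers":60},{"tx":0,"ty":0,"tz":-1,"turn":0,"fingers":60},{"tx":0,"ty":0,"tz":-1,"turn":0,"fingers":60},{"tx":0,"ty":0,"tz":-1,"turn":0,"fingers":60}]';python3 -m creep '[{"tx":0,"ty":0,"tz":-0.9,"turn":0,"fingers":60},{"tx":0,"ty":0,"tz":-0.9,"turn":0,"fingers":60},{"tx":0,"ty":0,"tz":-0.9,"turn":0,"fingers":60},{"tx":0,"ty":0,"tz":-0.9,"turn":0,"fingers":60},{"tx":0,"ty":0,"tz":-0.9,"turn":0,"fingers":60}]'
python3 - <<'E'
from h import *
c=cam("top");save(c,"t19.png",(140,110,420,310),2.8)
show("handle",wood(c,95,135,116,(440,640),(150,370)))
show("crate",wood(c,55,90,72,(380,720),(80,450)))
W=worldmap(c);u,v=[int(round(q)) for q in (c["R"]@np.array([490,262,76])+c["t"])[:2]],0
c=cam("scene");save(c,"s19.png",(240,90,480,270),3.3)
W=worldmap(c)
m=(W[...,0]>485)&(W[...,0]<585)&(W[...,1]>205)&(W[...,1]<318)&(W[...,2]>70)&(W[...,2]<84)
P=W[m];k=np.linalg.lstsq(np.c_[P[:,:2],np.ones(len(P))],P[:,2],rcond=None)[0];print(len(P),"plane",k,P.mean(0))
E
```

```text
clock: 61.65
eef_pos: [550.2, 358.3, 264.5]
eef_rot: [-1.561, 0.014, 0.115]
wrist_force: [0.3, 0.6, -0.4]
finger_gap: 60.3
clock: 62.15
eef_pos: [573.8, 154.6, 262.7]
eef_rot: [-1.562, 0.014, 0.11]
wrist_force: [-0.5, 1.0, -0.5]
finger_gap: 60.0
clock: 62.65
eef_pos: [593.7, -27.6, 260.7]
eef_rot: [-1.562, 0.014, 0.106]
wrist_force: [0.4, 0.7, -0.8]
finger_gap: 59.7
handle c [540.3 259.1] L 63 W 32 ang 0.126 px [199. 195.]
crate c [535.8 261.6] L 290 W 228 ang -1.458 px [200. 199.]
548 plane [ 6.62264008e-03 -9.13258615e-04  7.09136979e+01] [540.43818646 252.85517834  74.26190332]
```

View pics/t19.png

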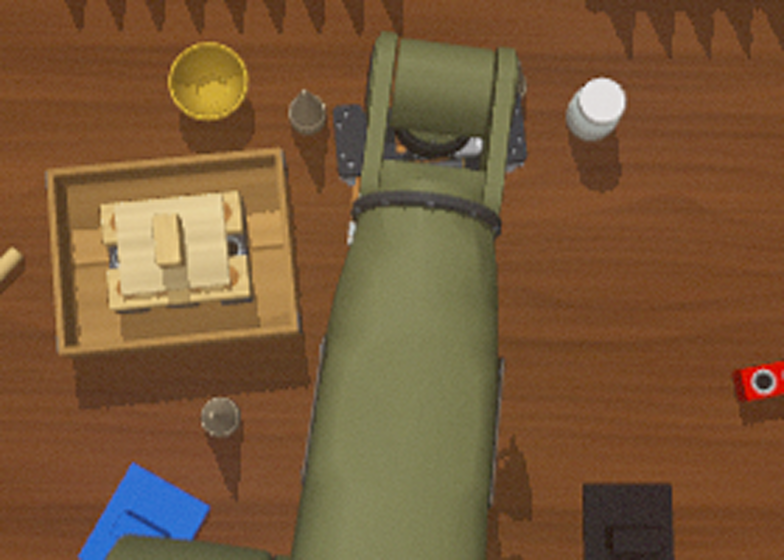

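View pics/s19.png

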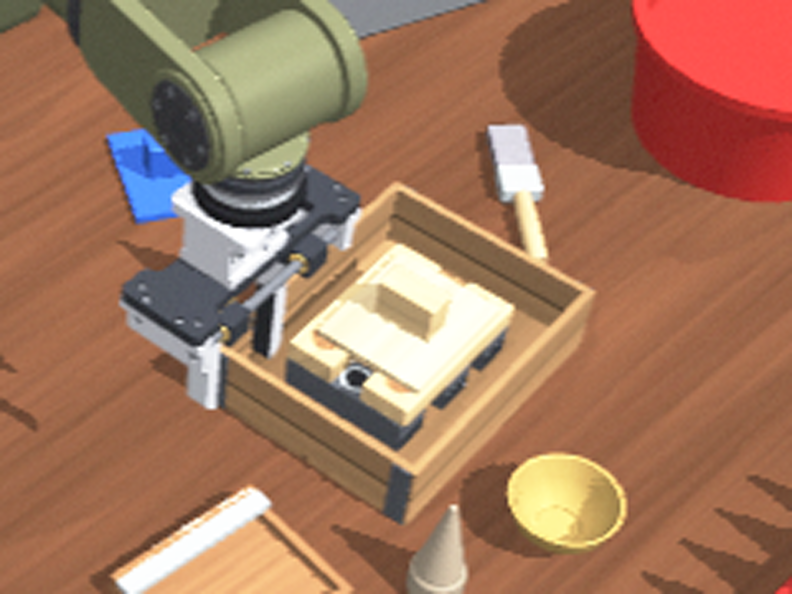

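```bash
python3 -c "
from cell import manip; print(manip.sign_off())"
```

```text
the job is handed in; nothing more can be done
None
```

I repacked the crate as asked and handed the job in at about 63 s on the robot's clock; the sign-off reports no verdict.

- **Castings:** all three lie flat on the crate's floor, parallel, about 65 mm apart. The casting on top of slab1 waited on the bare table while slab1 was moved out. Each casting was lowered slowly until the wrist force showed contact.
- **Slabs:** both lie flat across the castings, about 80 mm between centres. That leaves a gap of roughly 30 mm between them.
- **Cover board:** it was tilted up by about 8 degrees, at the low end of the 8 to 18 degrees. It was then drawn out from under the lip and laid on the slabs with the handle up.

In the last camera checks, the board's middle is about 5 mm from the crate's middle. The board's top sits at about 74 mm (76 expected) and is level to within 0.01 rad. The bowl, jar, brush and two of the cones look unmoved. The third cone was hidden behind the arm in the last top picture, so I did not check it at the end; it stood in place in the earlier ones. The gripper was about 260 mm above the table and touching nothing.

No check failed or disagreed, and neither bench casting had been knocked aside when I came to pick it up.

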